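# Recharge the sloped feed chute and push the row home on its escapement gate

## Robot

A 6-joint arm with a two-finger parallel gripper is mounted at the origin on the work surface; the furniture and walls round the work are solid. World frame = base frame: x ahead of the robot, y to its left, z up, the work surface at z = 0. Lengths are in m, angles in rad, forces in N, time in s.
With the tool pointing down it reaches from about 0.325 to 0.775 m from the base axis. Payload 9.3 kg.
Tool frame: the origin (TCP) lies on the mounting face of the last link; the fingertips stand 173 mm ahead of it and the grasp point (between the pads) lies 155 mm ahead of it; z points along the fingers, x is the direction in which the jaws open and shut, and the axes are right-handed (so a half turn about z gives the same grasp; the last joint's range is limited). The gripper opens to 85 mm and grips with 20 to 120 N. Pads are 22 mm wide; open, the fingers measure 114 mm over their backs; the gripper's body (76 mm by 85 mm) begins 54 mm behind the grasp point. The pads swing forward as they close: fully open they stand 13 mm farther back than shut.
Start: joints at [-1.315, 0.259, 0.021, 1.334, 0, 1.418], TCP at [0.219, -0.505, 0.405] pointing down, gripper open.
Joint ranges: [-3.04, 3.04], [-0.91, 1.82], [-1.04, 1.36], [-1.92, 1.95], [-1.52, 1.45], [-3.14, 3.14]. Speed limits (rad/s): [2.22, 2.22, 2.79, 3.14, 3.14, 3.14].

## Interface

Orientations are given as [roll, pitch, yaw] about the fixed x, y, z axes, in that order (R = Rz(yaw) Ry(pitch) Rx(roll)).
In Python, from workcell import env gives the robot as it stands.
- The arm moves only by the tool play_rows, never from a script. Its arguments are lists of equal length, an entry for each row: "linear": the shift along the tool's x, y, z in units of 30 mm (1.0 is 30 mm), a list of three; "turn": the turn about the tool's z in degrees. A call has 1 to 10 rows; each row shifts and turns the pose as measured when the row begins, along the tool's axes as they then stand; what a row does not reach is not made up. A row lasts 1/10 s, in which the tool goes at most 50 mm and 8.59 degrees, less where a joint would pass 70% of its speed; a pose out of reach is approached as far as the arm can. A call is refused whole if a number of a shift passes 1 or a number of a turn 8.59, either way. A call with a gripper value outside its range is refused whole. "fingers" is the opening, from 0 (shut) to 1 (fully open), set as the call begins (left out, the last holds). The fingers move at their own pace and stop on an object; "force" is the grip in N (left out, the last holds). Time passes only in rows, so rows that do not move let the fingers close. It gives the time, the measured TCP pose, the force and the opening at its end, in the units of the state.
- env.read_state(): the state, without advancing time (a new reading comes with each control period).
- env.snapshot(name): name is "scene" or "side" or "wrist"; returns a dict with "pixels" (480x640x3 uint8, red, green, blue), "vertical_fov" (degrees; the focal length in pixels is half the picture's height over the tangent of half this angle, whatever the lens; pixels are square), "cx", "cy" (the principal point, pixels), "k1" (the pictures are not rectified: a ray, as slopes to the right and down, at radius r is drawn at 1 + k1 r^2 times it, then the intrinsics apply), "view" (4x4, takes a point from world to camera coordinates); the wrist camera has in their place "hand_eye" (4x4, takes a point from camera to tool coordinates, whose origin is the TCP and whose axes are the tool frame's). Camera axes: x right, y up, looking along -z (the intrinsics and any distortion apply to the point x, -y, -z); pixel columns grow to the right and rows downward; lengths in m; the calibration is good to about 2 mm. A picture is of the moment at which its call begins: read the wrist's pose just before it. There is no depth.
- env.hand_in(): hands the job in, once; it reports no verdict.
Trained networks look in a picture, given as the dict that the camera call returned (one of the last four; its "shot" number tells which), for a name from the list of things; names that differ only in an ending like _2 or _b are one class to them, and where a whole thing is asked for, a point or a joint stands for the part that bears it (a point fixed in the world has none). Each returns a list of dicts, best first, with "p" (0 to 1); they miss things now and then, are a little off and sometimes report something else, mostly with a low value. They report only what shows in the picture. A call takes as long as a camera call. They do not tell look-alikes from the thing itself.
- env.recognise(picture, name): "box" ([left, top, right, bottom] in pixels, round what is visible of it).
- env.silhouettes(picture, name): "pixels" (480x640 bool, what is visible of it) and "box" ([left, top, right, bottom] in pixels, round what is visible of it).
- env.spot_point(picture, name): "pixel" ([column, row] in pixels: a listed point, or the origin of a listed thing).
The state is a dict: "clock": time; "joint_positions": joint angles; "joint_velocities": joint speeds; "tau": joint torques, N m; "position": TCP position; "tcp_rot": TCP orientation; "ft_force": force on the tool from outside, world axes, zero at the start; "moment": the same for the moment, N m; "opening": finger opening in m.
Only numpy, scipy, OpenCV 4.12 (cv2) and the standard library are available. Lean on these libraries where they do the work, as an engineer would, in place of code of your own. Each camera call takes 0.05 s, during which the arm holds its last target.

## Task

Recharge the sloped feed chute: lay the two loose hexagonal blanks from the bench flat in the chute, behind the hexagonal blank that is already in it, and push the row down the slope until all three touch, flat face to flat face, and the front one has swung the hanging stop gate fully back and rests against it. Where the gate stops depends on how its carriage was clamped, so feel for it and push gently: do not ram the row into it, and set the blanks down in the chute rather than dropping them from a height. Leave the round spacer where it lies, and at the end let everything go.

Things in the scene. Friction and masses are not known exactly. Their poses are not given: they have to be found in the camera images.
- chute: Steel feed chute on a grey stand, sloping down 18 degrees; fixed, its place varies. Origin on the floor's surface, mid-width, 155 mm over the bench; x runs down the slope, y across, z square off the floor. Floor from x = -20 (open, raised loading end) to 360 mm; channel 70 mm wide inside; walls 26 mm high, along the open part with lips flared out 6 mm to 32 mm, so a blank stands 8 mm proud.
- loading (a point): Point on the chute's floor, mid-width, at x = 70 mm of the chute: middle of the open stretch (x = -20 to 180 mm) where blanks are laid in. Axes as the chute's. Blanks do not slide on this slope by themselves: they stay where let go, and each needs about 0.3 to 1.5 N of push down the slope.
- rail_mouth (a point): Point on the chute's floor, mid-width, at x = 182 mm of the chute. From here down two hold-down rails run along the walls, undersides 46 mm over the floor, 42 mm gap between them: blanks slide beneath but cannot be set in or taken out there. The gate's side plates (x = 260 to 345 mm) rise 78 mm over the floor.
- gate (a joint): Stop gate: steel leaf hung into the channel from a shaft 66 mm over the floor. 0 = free, leaning up-slope; 0.20 rad = fully back on its solid stop, a blank resting on it. Its spring is under 1 N; a blank pushed home holds it. Fully back, its face is 275 to 310 mm down from the chute origin (three blanks then end at 107 to 142 mm): set anew each time, not reported, so feel for it.
- hex_a: Hexagonal bored blank, bare aluminium: 56 mm across flats, 65 across corners, 40 high, bore 24; 0.2 to 0.35 kg. Origin: centre of underside; z: bore axis, up; a flat faces +x and every 60 degrees on, corners between. This one already lies flat in the chute, 155 to 190 mm down from the chute's origin, flats facing up and down the slope (within 0.15 rad).
- hex_b: Loose hexagonal blank of the same size, make and axes as hex_a, lying flat on the bench at any yaw.
- hex_c: Loose hexagonal blank of the same size, make and axes as hex_a, lying flat on the bench at any yaw.
- round_spacer: Round bored spacer of the same bare aluminium, 60 mm diameter, 40 mm high, bore 24 mm, loose on the bench; it does not belong in the chute. Origin: centre of the underside, z up.
Mind the look-alikes: they are no part of the job. Leave any pink look-alike of the hex_b alone.

How it is judged:
By the outcome, as a careful person would: the job done as asked, in the order asked, and still so for the second after the job is handed in, with the robot touching nothing.
It also fails if it takes over 72 s, if anything falls off the work surface, if the arm or the gripper's body presses on something with over 40 N, if the wrist force passes 120 N, or if a joint passes its speed limit or range.

## Working session

There is one attempt and no reset: what is moved stays moved. The work goes in short steps, Python scripts to look and compute and a tool call to move; the robot and the scene stay as the last step left them, time stands still between calls to the robot, and variables do not carry over. Pictures are saved under pics/ and viewed, and the job is handed in when it is done.

Besides the shell and the picture viewer there is one more tool, called after "Emit:" by a JSON object that holds its "method" and its "body", one argument or row to a line. play_rows: Moves the arm, as the interface text tells. Its arguments: {"type":"object","properties":{"linear":{"type":"array","items":{"type":"array","items":{"type":"number"}}},"turn":{"type":"array","items":{"type":"number"}},"fingers":{"type":"number"},"force":{"type":"number"}},"required":["linear","turn"]}

```bash
mkdir -p pics; ls
python3 - <<'E'
from workcell import env
import cv2
print(env.read_state())
for n in ["scene","side"]:
    s=env.snapshot(n); cv2.imwrite(f"pics/{n}0.png",s["pixels"][:,:,::-1])
    print({k:v for k,v in s.items() if k!="pixels"})
    for t in ["chute","loading","rail_mouth","hex_a","round_spacer"]:
        print(t,[(d["p"],d["pixel"]) for d in env.spot_point(s,t)])
    for t in ["hex_a","round_spacer","gate"]:
        print(t,[(d["p"],d["box"]) for d in env.recognise(s,t)])
print(env.read_state()["clock"])
E
```

```text
pics
{'clock': 0.0, 'joint_positions': array([-1.31459057e+00,  2.59198519e-01,  2.07385931e-02,  1.33374465e+00,
        4.50146820e-07,  1.41820024e+00]), 'joint_velocities': array([ 7.88634524e-04,  1.45124675e-03,  1.78835465e-03,  8.99722785e-05,
       -5.43559559e-04,  5.90116487e-04]), 'tau': array([-4.27930318e-04, -5.55639803e+01,  3.44527280e+01,  1.37053494e-02,
       -2.21804789e-04, -2.32303853e-05]), 'position': array([ 0.21861127, -0.50461466,  0.40405347]), 'tcp_rot': array([-3.14137815e+00,  1.39182113e-03, -1.16199434e+00]), 'ft_force': array([-0.00699844, -0.48252546, -0.2888996 ]), 'moment': array([0.02219563, 0.02415207, 0.01894423]), 'opening': 0.08481480719347129}
{'vertical_fov': 46.07967738804794, 'cx': 316.8268147311605, 'cy': 239.19400787505816, 'k1': -0.050440545331348105, 'view': array([[-0.90525041, -0.42455375, -0.01660737,  0.50448691],
       [ 0.32119666, -0.70940864,  0.62735325, -0.10733151],
       [-0.27812659,  0.56257755,  0.77855771, -1.09135845],
       [ 0.        ,  0.        ,  0.        ,  1.        ]]), 'shot': 1}
chute [(0.79, [270.1,
[... 759 characters left out ...]
0378, -0.58819727,  0.80836709,  0.00210066],
       [ 0.02089943,  0.80812671,  0.58863778, -1.05658007],
       [ 0.        ,  0.        ,  0.        ,  1.        ]]), 'shot': 2}
chute [(0.87, [274.3, 218.3])]
loading [(0.63, [266.8, 246.0]), (0.24, [294.5, 218.1])]
rail_mouth [(0.56, [257.8, 301.7])]
hex_a [(0.79, [358.7, 380.5]), (0.57, [259.8, 291.2]), (0.57, [425.6, 303.3]), (0.47, [292.4, 214.7])]
round_spacer [(0.9, [349.7, 213.8])]
hex_a [(0.8, [341.9, 353.6, 381.2, 396.6]), (0.7, [280.4, 200.6, 300.9, 211.3]), (0.65, [408.9, 281.5, 444.4, 317.5]), (0.64, [238.3, 268.2, 276.9, 308.4])]
round_spacer [(0.85, [337.2, 199.0, 358.4, 225.1])]
gate [(0.8, [221.6, 339.1, 250.1, 348.2])]
0.9
```

View pics/scene0.png

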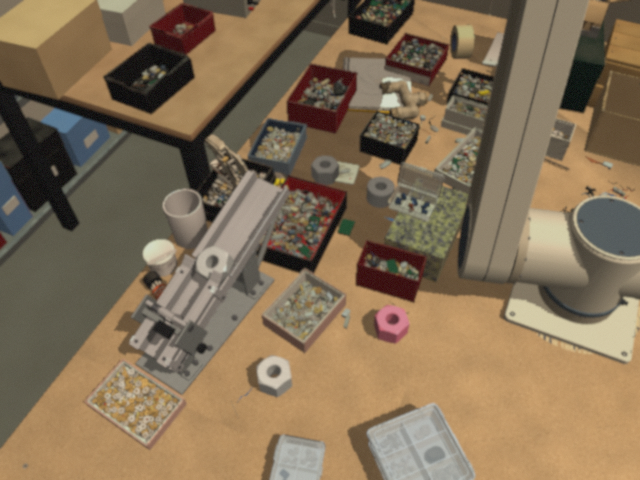

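View pics/side0.png

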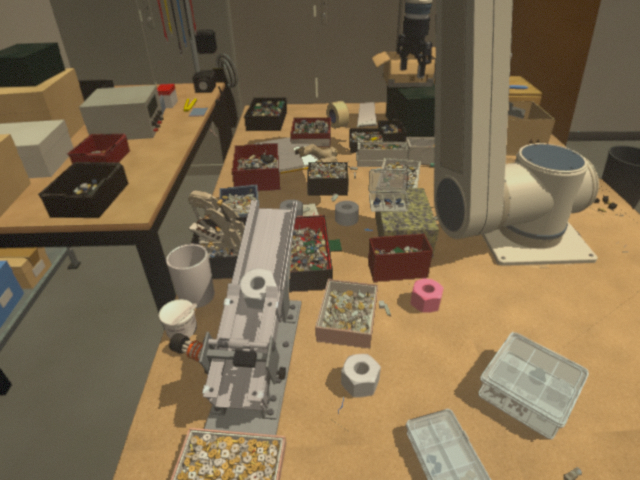

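```bash
cat > h.py <<'E'
import numpy as np, cv2
from scipy.optimize import least_squares
from scipy.spatial.transform import Rotation as Ro
from workcell import env
def K(s):
    f=240/np.tan(np.radians(s["vertical_fov"])/2)
    return np.array([[f,0,s["cx"]],[0,f,s["cy"]],[0,0,1.]]), np.array([s["k1"],0,0,0,0.])
def tcpT(st):
    T=np.eye(4);T[:3,:3]=Ro.from_euler('xyz',st["tcp_rot"]).as_matrix();T[:3,3]=st["position"];return T
def V(s,st=None):
    if "view" in s: return s["view"]
    return np.linalg.inv(tcpT(st)@s["hand_eye"])
def proj(s,P,st=None):
    v=np.diag([1,-1,-1,1])@V(s,st); k,d=K(s)
    return cv2.projectPoints(np.atleast_2d(P).astype(float),cv2.Rodrigues(v[:3,:3])[0],v[:3,3],k,d)[0][:,0]
def ray(s,px,z,st=None):
    k,d=K(s);px=np.atleast_2d(px).astype(float)
    u=cv2.undistortPoints(px[:,None],k,d)[:,0]
    v=np.linalg.inv(np.diag([1,-1,-1,1])@V(s,st))
    D=np.c_[u,np.ones(len(u))]@v[:3,:3].T; o=v[:3,3]
    return o+D*((z-o[2])/D[:,2])[:,None]
A=np.radians(18)
def chuteT(x,y,yaw):
    T=np.eye(4);T[:3,:3]=Ro.from_euler('xyz',[0,A,yaw]).as_matrix();T[:3,3]=[x,y,.155];return T
def ap(T,P): P=np.atleast_2d(P).astype(float); return P@T[:3,:3].T+T[:3,3]
class S(dict): pass
scene={'vertical_fov': 46.07967738804794, 'cx': 316.8268147311605, 'cy': 239.19400787505816, 'k1': -0.050440545331348105, 'view': np.array([[-0.90525041, -0.42455375, -0.01660737,  0.50448691],
       [ 0.32119666, -0.70940864,  0.62735325, -0.10733151],
       [-0.27812659,  0.56257755,  0.77855771, -1.09135845],
       [ 0.        ,  0.        ,  0.        ,  1.        ]])}
side={'vertical_fov': 57.68078539711991, 'cx': 328.5129565660664, 'cy': 235.34871528831331, 'k1': -0.050108198066721156, 'view': np.array([[-0.99949817,  0.03090621, -0.00694348,  0.48705959],
       [-0.02380378, -0.58819727,  0.80836709,  0.00210066],
       [ 0.02089943,  0.80812671,  0.58863778, -1.05658007],
       [ 0.        ,  0.        ,  0.        ,  1.        ]])}
E
python3 - <<'E'
from h import *
pts=np.array([[0,0,0],[.07,0,0],[.182,0,0.]])
o1=np.array([[270.1,193.2],[251.1,223.3],[216.5,269.3]]);o2=np.array([[274.3,218.3],[266.8,246],[257.8,301.7]])
for obs in ([(scene,o1)],[(side,o2)],[(scene,o1),(side,o2)]):
    f=lambda p:np.concatenate([(proj(s,ap(chuteT(*p),pts))-o).ravel() for s,o in obs])
    r=least_squares(f,[.55,0,1.5]);print(r.x,r.fun.round(1))
T=chuteT(*r.x)
for s,n,h in((scene,[217.1,268.0],0),(side,[259.8,291.2],0)):
    for z in (0.0988,.155-.17*np.sin(A)): print('hexa',(ray(s,n,z)-T[:3,3])@T[:3,:3])
for s,L in((scene,[[325.6,177.9],[388.7,329.4],[273.6,382.1],[373.4,198.4]]),(side,[[358.7,380.5],[425.6,303.3],[292.4,214.7],[349.7,213.8]])):
    print(ray(s,L,0).round(4))
im=cv2.imread('pics/scene0.png')
c=np.hstack([cv2.resize(im[150:215,295:405],None,fx=3.6,fy=3.6,interpolation=3)])
cv2.imwrite('pics/c0.png',c)
E
```

```text
[0.58911865 0.12734591 1.40484722] [ 1.4 -1.1 -0.6 -1.5 -0.8  2.2]
[0.59695129 0.1332725  1.45502308] [-0.7 -0.9  1.1  1.1 -0.4 -0.3]
[0.59328844 0.12910776 1.43182435] [-1.  -1.2 -2.2 -1.1 -1.3  3.3  1.3 -2.1  2.4 -0.3 -0.3 -2.2]
hexa [[ 0.17264836 -0.00358424 -0.00299532]]
hexa [[ 0.17319203 -0.0014032   0.00103715]]
hexa [[ 0.16256515 -0.00084726 -0.00627156]]
hexa [[ 0.16501853  0.00043041 -0.00161858]]
[[ 0.5769 -0.0896  0.    ]
 [ 0.3043  0.2236 -0.    ]
 [ 0.4505  0.4066  0.    ]
 [ 0.4528 -0.0747  0.    ]]
[[ 0.4491  0.3984  0.    ]
 [ 0.2995  0.223   0.    ]
 [ 0.578  -0.1112  0.    ]
 [ 0.4287 -0.1093  0.    ]]
```

View pics/c0.png

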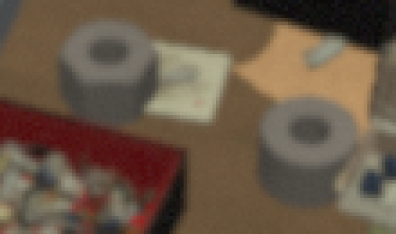

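```bash
cat >> h.py <<'E'
import json
def yawof(T): return np.arctan2(T[1,0],T[0,0])
def plan(p,yaw,step=.03,turnmax=8.5,nd=2,nmin=1):
    """print rows from the present pose to TCP p, yaw (tool down)"""
    st=env.read_state();T=tcpT(st)
    p=np.array(p,float);dy=(yaw-yawof(T)+np.pi)%(2*np.pi)-np.pi
    n=max(nmin,int(np.ceil(max(np.linalg.norm(p-T[:3,3])/step-1e-6,abs(np.degrees(dy))/turnmax))))
    C=T.copy();R0=T[:3,:3];p0=T[:3,3].copy();done=0;L=[];t=[]
    for i in range(1,n+1):
        g=p0+(p-p0)*i/n; d=C[:3,:3].T@(g-C[:3,3])
        u=np.round(np.clip(d/.03,-1,1),nd); a=round((-np.degrees(dy)*i/n-done),1); a=float(np.clip(a,-8.5,8.5))
        L.append((u+0).tolist());t.append(a)
        C[:3,3]=C[:3,3]+C[:3,:3]@(u*.03); done+=a
        C[:3,:3]=R0@Ro.from_euler('z',done,degrees=True).as_matrix()
    for i in range(0,n,10): print('"linear":',json.dumps(L[i:i+10]),'\n"turn":',json.dumps(t[i:i+10]))
    print('end',C[:3,3].round(4),round(yawof(C),3),'t',st['clock'])
def rep():
    st=env.read_state();T=tcpT(st);print('t',round(st['clock'],2),'pos',T[:3,3].round(4),'yaw',round(yawof(T),4),'F',st['ft_force'].round(2),'op',round(st['opening'],4),'j',st['joint_positions'].round(2))
E
python3 -c "
from h import *
plan([.577,-.095,.40],1.4,.036)"
```

```text
"linear": [[-0.43, -0.91, 0.01], [-0.3, -0.96, 0.01], [-0.16, -1.0, 0.01], [-0.02, -1.0, 0.0], [0.13, -1.0, 0.01], [0.27, -0.98, 0.01], [0.4, -0.92, 0.01], [0.53, -0.86, 0.01], [0.65, -0.77, 0.01], [0.75, -0.68, 0.01]] 
"turn": [-8.2, -8.1, -8.2, -8.1, -8.2, -8.1, -8.2, -8.1, -8.2, -8.2]
"linear": [[0.83, -0.56, 0.01], [0.91, -0.44, 0.0], [0.96, -0.3, 0.01], [1.0, -0.16, 0.01], [1.0, -0.02, 0.01], [1.0, 0.12, 0.01], [0.98, 0.26, 0.01], [0.93, 0.4, 0.01]] 
"turn": [-8.1, -8.2, -8.1, -8.2, -8.1, -8.2, -8.1, -8.2]
end [ 0.5771 -0.0949  0.3999] 1.4 t 0.9
```

Emit:
{"method": "play_rows", "body": {
  "linear": [
    [-0.43,-0.91,0],
    [-0.3,-0.96,0],
    [-0.16,-1.0,0],
    [0,-1.0,0],
    [0.13,-1.0,0],
    [0.27,-0.98,0],
    [0.4,-0.92,0],
    [0.53,-0.86,0],
    [0.65,-0.77,0],
    [0.75,-0.68,0]
  ],
  "turn": [-8.2,-8.1,-8.2,-8.1,-8.2,-8.1,-8.2,-8.1,-8.2,-8.2],
  "fingers": 1
}}

```text
clock: 1.9
position: [0.4181, -0.2677, 0.4042]
tcp_rot: [3.14, -0.0, 0.31]
ft_force: [1.1, 0.2, 0.4]
opening: 0.0855
```

```bash
python3 -c "
from h import *
rep();plan([.577,-.095,.40],1.4,.036)"
```

```text
t 1.9 pos [ 0.4181 -0.2677  0.4042] yaw 0.3104 F [1.08 0.19 0.41] op 0.0855 j [-0.74  0.17 -0.1   1.3  -0.    0.52]
"linear": [[0.85, -0.48, 0.02], [0.91, -0.37, 0.01], [0.95, -0.23, 0.02], [0.97, -0.11, 0.02], [0.98, 0.03, 0.02], [0.96, 0.16, 0.01], [0.94, 0.29, 0.02], [0.88, 0.41, 0.02]] 
"turn": [-7.8, -7.8, -7.8, -7.8, -7.8, -7.8, -7.8, -7.8]
end [ 0.577  -0.0951  0.3999] 1.399 t 1.9
```

Emit:
{"method": "play_rows", "body": {
  "linear": [
    [0.85,-0.48,0],
    [0.91,-0.37,0],
    [0.95,-0.23,0],
    [0.97,-0.11,0],
    [0.98,0.03,0],
    [0.96,0.16,0],
    [0.94,0.29,0],
    [0.88,0.41,0]
  ],
  "turn": [-7.8,-7.8,-7.8,-7.8,-7.8,-7.8,-7.8,-7.8]
}}

```text
clock: 2.7
position: [0.5789, -0.0828, 0.405]
tcp_rot: [3.139, 0.002, 1.447]
ft_force: [-0.2, -1.0, 0.3]
opening: 0.0854
```

```bash
cat > look.py <<'E'
from h import *
import sys,pickle
n=sys.argv[1]; names=sys.argv[2:]
st=env.read_state(); s=env.snapshot("wrist"); rep()
cv2.imwrite(f"pics/{n}.png",s["pixels"][:,:,::-1])
print(s["hand_eye"].round(4).tolist(), s["vertical_fov"])
sil={}
for t in names:
    print(t,[(d["p"],d["pixel"]) for d in env.spot_point(s,t)])
    q=env.silhouettes(s,t); sil[t]=[(d["p"],d["box"],d["pixels"]) for d in q]; print([(d["p"],d["box"]) for d in q])
pickle.dump((st,s,sil),open(f"{n}.pkl","wb"))
E
python3 look.py w1 hex_c
```

```text
t 2.75 pos [ 0.5808 -0.0803  0.4046] yaw 1.4578 F [-0.55  1.7  -1.43] op 0.0853 j [-0.28  0.32  0.11  1.36  0.   -0.17]
[[1.0, -0.001, -0.0003, 0.0005], [-0.001, -0.9504, -0.3111, -0.0809], [0.0, 0.3111, -0.9504, 0.0305], [0.0, 0.0, 0.0, 1.0]] 65.26103037206104
hex_c [(0.58, [304.0, 197.1])]
[(0.87, [267.9, 169.7, 338.1, 237.1])]
```

View pics/w1.png

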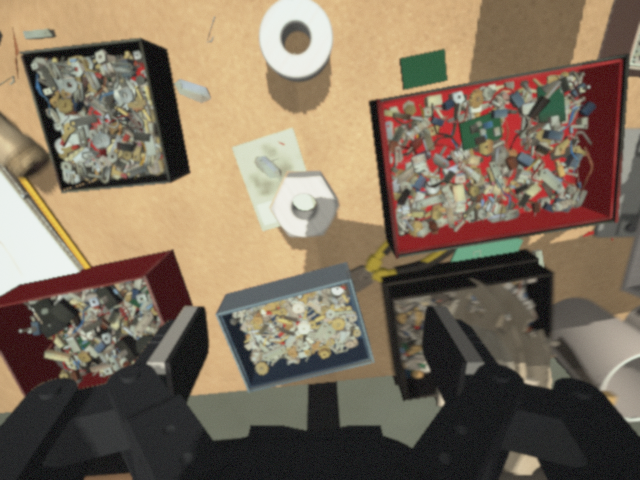

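```bash
cat > fit.py <<'E'
from h import *
import sys,pickle
from scipy.optimize import minimize
def hexpts(H=.04,r=.028/np.cos(np.pi/6)):
    a=np.radians(30+60*np.arange(6)); c=np.c_[r*np.cos(a),r*np.sin(a)]
    return np.r_[np.c_[c,0*a],np.c_[c,0*a+H]]
def pose(x,y,yaw,z0=0):
    T=np.eye(4);T[:3,:3]=Ro.from_euler('z',yaw).as_matrix();T[:3,3]=[x,y,z0];return T
def fit(s,st,mask,x0,y0):
    mask=mask.astype(np.uint8)
    y,x=np.nonzero(mask);b=max(0,y.min()-15),y.max()+15,max(0,x.min()-15),x.max()+15
    M=cv2.resize(mask[b[0]:b[1],b[2]:b[3]].astype(np.float32),None,fx=4,fy=4)
    def cost(p):
        q=proj(s,ap(pose(p[0],p[1],p[2]),hexpts()),st)
        hull=cv2.convexHull(((q-[b[2],b[0]]+.5)*4*16-8).astype(np.int32))
        m=np.zeros(M.shape,np.float32);cv2.fillConvexPoly(m,hull,1.,shift=4)
        return 1-np.minimum(m,M).sum()/np.maximum(m,M).sum()
    best=None
    for a in np.radians([0,15,30,45]):
        r=minimize(cost,[x0,y0,a],method='Nelder-Mead',options=dict(initial_simplex=np.array([[x0,y0,a],[x0+.01,y0,a],[x0,y0+.01,a],[x0,y0,a+.2]]),xatol=1e-5,fatol=1e-5,maxiter=400))
        if best is None or r.fun<best.fun:best=r
    return best
if __name__=="__main__":
    n,t=sys.argv[1:3];i=int(sys.argv[3]) if len(sys.argv)>3 else 0
    st,s,sil=pickle.load(open(n+".pkl","rb"));m=sil[t][i][2]
    y,x=np.nonzero(m);g=ray(s,[x.mean(),y.mean()],.02,st)[0]
    r=fit(s,st,m,g[0],g[1]);print(r.x,r.fun,'yaw mod 60 deg',np.degrees(r.x[2])%60)
    im=s["pixels"][:,:,::-1].copy();q=proj(s,ap(pose(*r.x),hexpts()),st)
    im=cv2.resize(im,None,fx=4,fy=4,interpolation=cv2.INTER_CUBIC);Q=((q+.5)*4).astype(int)
    for k in(0,6): cv2.polylines(im,[Q[k:k+6]],True,(0,0,255) if k else (0,255,0),1)
    c=Q.mean(0).astype(int);cv2.imwrite(f"pics/{n}_fit.png",im[max(0,c[1]-250):c[1]+250,max(0,c[0]-300):c[0]+300])
E
python3 fit.py w1 hex_c
```

```text
[ 0.57886942 -0.0937975  -0.07537847] 0.09019738435745239 yaw mod 60 deg 55.681132046555604
```

View pics/w1_fit.png

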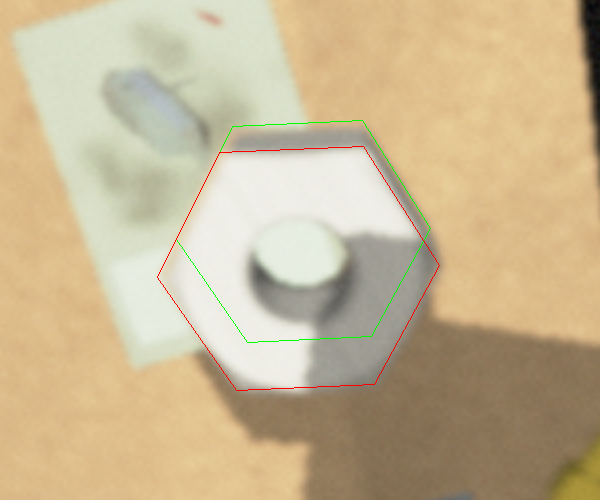

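```bash
python3 -c "
from h import *
rep();plan([.579,-.094,.27],.972,.03)"
```

```text
t 2.85 pos [ 0.5789 -0.0827  0.4045] yaw 1.4435 F [-0.32  0.3  -0.08] op 0.0854 j [-0.28  0.32  0.11  1.36 -0.   -0.16]
"linear": [[-0.07, 0.01, 0.9], [-0.08, 0.01, 0.89], [-0.07, 0.03, 0.9], [-0.06, 0.02, 0.9], [-0.07, 0.04, 0.89]] 
"turn": [5.4, 5.4, 5.4, 5.4, 5.4]
end [ 0.579  -0.0941  0.2701] 0.972 t 2.85
```

Emit:
{"method": "play_rows", "body": {
  "linear": [
    [-0.07,0.01,0.9],
    [-0.08,0.02,0.9],
    [-0.07,0.02,0.9],
    [-0.06,0.02,0.9],
    [-0.07,0.04,0.9]
  ],
  "turn": [5.4,5.4,5.4,5.4,5.4],
  "fingers": 0.9
}}

```text
clock: 3.35
position: [0.5777, -0.0974, 0.27]
tcp_rot: [3.13, -0.001, 0.944]
ft_force: [-0.6, 0.4, -1.0]
opening: 0.077
```

```bash
python3 look.py w2 hex_c; python3 fit.py w2 hex_c
```

```text
t 3.4 pos [ 0.5767 -0.0975  0.2655] yaw 0.9378 F [-2.41  0.5  -3.87] op 0.0766 j [-0.31  0.39 -0.15  1.02 -0.    0.32]
[[1.0, -0.0011, 0.0002, 0.0001], [-0.001, -0.9503, -0.3112, -0.081], [0.0006, 0.3112, -0.9503, 0.0305], [0.0, 0.0, 0.0, 1.0]] 65.26103037206104
hex_c [(0.79, [321.7, 230.7])]
[(0.82, [271.4, 188.3, 371.8, 305.3])]
[ 0.57935383 -0.09380099 -0.07047749] 0.06709247827529907 yaw mod 60 deg 55.96193753061142
```

View pics/w2.png

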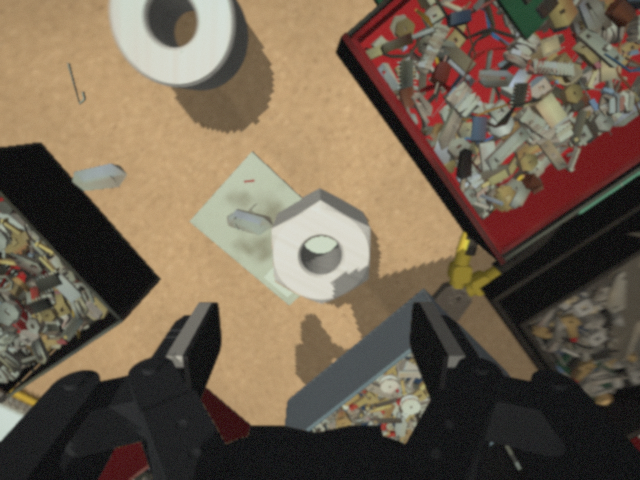

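View pics/w2_fit.png

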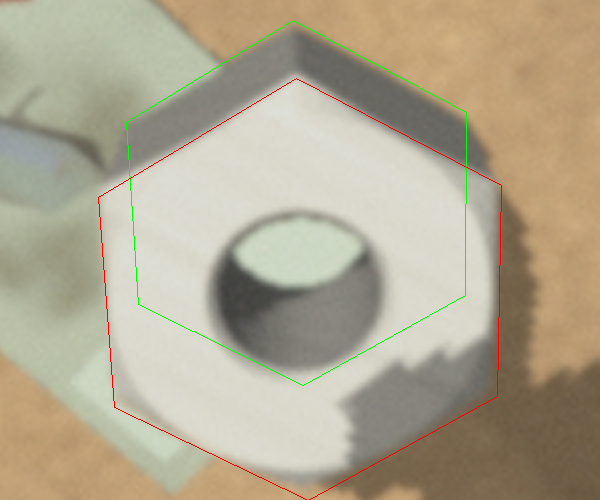

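```bash
python3 -c "
from h import *
rep();plan([.579,-.094,.183],.977,.025)"
```

```text
t 3.5 pos [ 0.5776 -0.0972  0.2698] yaw 0.9506 F [0.44 0.45 0.3 ] op 0.0766 j [-0.31  0.39 -0.15  1.03 -0.    0.31]
"linear": [[0.03, -0.01, 0.72], [0.03, -0.01, 0.73], [0.03, -0.01, 0.72], [0.02, -0.02, 0.72]] 
"turn": [-0.4, -0.4, -0.3, -0.4]
end [ 0.5788 -0.094   0.1831] 0.977 t 3.5
```

Emit:
{"method": "play_rows", "body": {
  "linear": [
    [0.06,-0.02,0.6],
    [0.05,-0.02,0.8],
    [0.02,-0.01,0.8],
    [0,0,0.5],
    [0,0,0.2],
    [0,0,0]
  ],
  "turn": [-0.8,-0.7,0,0,0,0],
  "fingers": 0.8
}}

```text
clock: 4.1
position: [0.5823, -0.0965, 0.1921]
tcp_rot: [3.118, -0.003, 0.988]
ft_force: [0.7, 0.7, 1.0]
opening: 0.0681
```

```bash
python3 -c "
from h import *
rep()"
```

```text
t 4.1 pos [ 0.5823 -0.0965  0.1921] yaw 0.9881 F [0.66 0.68 1.03] op 0.0681 j [-0.31  0.46 -0.25  0.84 -0.    0.28]
```

```bash
python3 -c "
from h import *
rep();plan([.579,-.094,.183],.977,.025)"
```

```text
t 4.1 pos [ 0.5823 -0.0965  0.1921] yaw 0.9881 F [0.66 0.68 1.03] op 0.0681 j [-0.31  0.46 -0.25  0.84 -0.    0.28]
"linear": [[0.01, -0.14, 0.3]] 
"turn": [0.6]
end [ 0.5791 -0.094   0.183 ] 0.978 t 4.1
```

Emit:
{"method": "play_rows", "body": {
  "linear": [
    [0,-0.14,0.2],
    [0,0,0.1],
    [0,0,0]
  ],
  "turn": [0.6,0,0]
}}

```text
clock: 4.4
position: [0.5796, -0.0946, 0.1858]
tcp_rot: [3.114, -0.005, 0.978]
ft_force: [-0.6, -0.2, 0.2]
opening: 0.0683
```

Emit:
{"method": "play_rows", "body": {
  "linear": [
    [0,0,0],
    [0,0,0],
    [0,0,0],
    [0,0,0]
  ],
  "turn": [0,0,0,0],
  "fingers": 0.5,
  "force": 40
}}

```text
clock: 4.8
position: [0.5796, -0.0945, 0.1866]
tcp_rot: [3.113, -0.005, 0.978]
ft_force: [0.1, -0.6, -2.9]
opening: 0.0547
```

```bash
python3 -c "
from h import *
rep();print(env.read_state()['tcp_rot'])"
```

```text
t 4.8 pos [ 0.5796 -0.0945  0.1866] yaw 0.9784 F [ 0.14 -0.55 -2.94] op 0.0547 j [-0.3   0.46 -0.27  0.82 -0.    0.29]
[ 3.11336375 -0.00509331  0.97835195]
```

Emit:
{"method": "play_rows", "body": {
  "linear": [
    [0,0,-0.3],
    [0,0,-0.7],
    [0,0,-1],
    [0,0,-1],
    [0,0,-1],
    [0,0,-1],
    [0,0,-1],
    [0,0,-1],
    [0,0,-0.6],
    [0,0,-0.2]
  ],
  "turn": [0,0,0,0,0,0,0,0,0,0]
}}

```text
clock: 5.8
position: [0.5714, -0.0911, 0.4331]
tcp_rot: [3.117, -0.004, 0.978]
ft_force: [0.5, 0.7, -2.0]
opening: 0.0554
```

Run:
```python
from h import *
rep();print(env.read_state()['tcp_rot'])
p=[0.59328844,0.12910776,1.43182435]
T=chuteT(*p)
for s,n,b in((scene,'scene',(120,150,300,360)),(side,'side',(190,190,320,400))):
    im=cv2.imread(f'pics/{n}0.png');im=cv2.resize(im,None,fx=4,fy=4,interpolation=3)
    for y in(-.035,.035):
        for z,x0,x1,c in((0,-.02,.36,(0,255,0)),(.026,-.02,.36,(0,0,255))):
            q=proj(s,ap(T,[[x0,y,z],[x1,y,z]]));q=((q+.5)*4).astype(int);cv2.line(im,q[0].tolist(),q[1].tolist(),c,1)
    for x in (-.02,0,.18):
        q=proj(s,ap(T,[[x,-.035,0],[x,.035,0]]));q=((q+.5)*4).astype(int);cv2.line(im,q[0].tolist(),q[1].tolist(),(255,0,0),1)
    c=im[b[1]*4:b[3]*4,b[0]*4:b[2]*4];cv2.imwrite(f'pics/ov_{n}.png',cv2.resize(c,None,fx=.72,fy=.72,interpolation=cv2.INTER_AREA))
```

```text
t 5.8 pos [ 0.5714 -0.0911  0.4331] yaw 0.9784 F [ 0.52  0.72 -1.96] op 0.0554 j [-0.3   0.29  0.14  1.39 -0.    0.29]
[ 3.11675481 -0.00404592  0.9784463 ]
```

View pics/ov_scene.png

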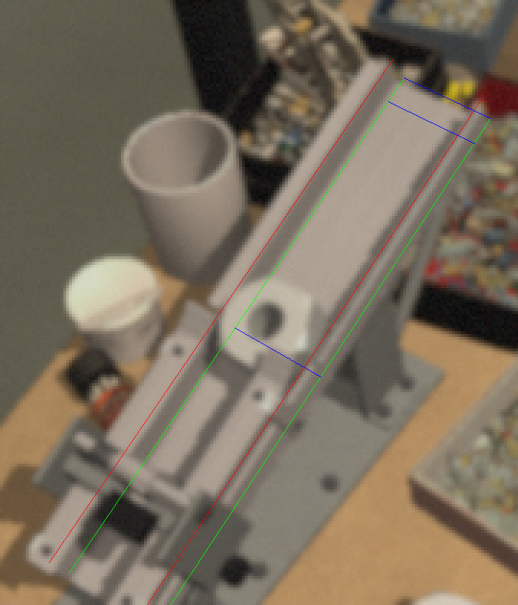

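View pics/ov_side.png

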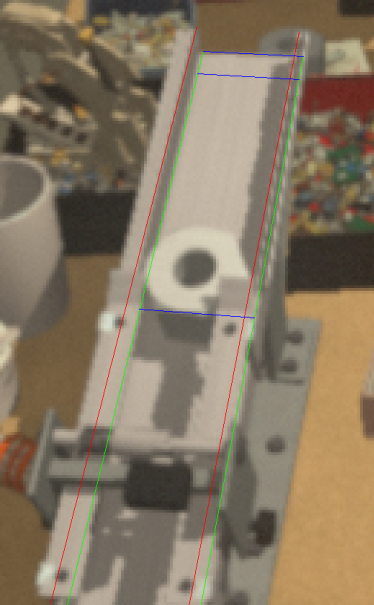

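```bash
python3 -c "
from h import *
plan([.59,.14,.43],1.43,.03)"
```

```text
"linear": [[0.84, -0.47, 0.0], [0.87, -0.43, 0.01], [0.89, -0.38, 0.0], [0.91, -0.32, 0.01], [0.93, -0.27, 0.0], [0.94, -0.22, 0.01], [0.95, -0.17, 0.0], [0.96, -0.12, 0.01]] 
"turn": [-3.2, -3.3, -3.2, -3.2, -3.3, -3.2, -3.2, -3.3]
end [0.5899 0.1401 0.4299] 1.43 t 5.8
```

Emit:
{"method": "play_rows", "body": {
  "linear": [
    [0.84,-0.47,0],
    [0.87,-0.43,0],
    [0.9,-0.38,0],
    [0.9,-0.3,0],
    [0.9,-0.3,0],
    [0.9,-0.2,0],
    [0.95,-0.2,0],
    [0.6,-0.1,0],
    [0.2,0,0],
    [0,0,0]
  ],
  "turn": [-3.2,-3.3,-3.2,-3.2,-3.3,-3.2,-3.2,-3.3,0,0]
}}

```text
clock: 6.8
position: [0.5859, 0.1411, 0.4269]
tcp_rot: [3.124, 0.01, 1.445]
ft_force: [0.5, -0.1, -2.4]
opening: 0.055
```

```bash
python3 look.py w3 chute loading rail_mouth hex_a
```

```text
t 6.85 pos [0.5859 0.1406 0.4269] yaw 1.4441 F [ 0.04  0.46 -2.52] op 0.0549 j [ 0.1   0.34  0.2   1.41 -0.01  0.23]
[[1.0, -0.001, -0.0003, 0.0005], [-0.001, -0.9504, -0.3111, -0.0809], [-0.0, 0.3111, -0.9504, 0.0305], [0.0, 0.0, 0.0, 1.0]] 65.26103037206104
chute []
[(0.74, [276.2, 139.1, 640.0, 311.2])]
loading [(0.76, [397.0, 236.2])]
[(0.67, [275.7, 141.6, 640.0, 311.3])]
rail_mouth []
[(0.57, [275.1, 137.7, 640.0, 310.1])]
hex_a [(0.91, [507.0, 217.7]), (0.89, [316.1, 282.5]), (0.6, [580.0, 7.8])]
[(0.73, [550.6, 0.0, 639.9, 42.1]), (0.69, [480.3, 184.4, 578.7, 274.1]), (0.62, [236.7, 222.1, 394.9, 406.9])]
```

View pics/w3.png

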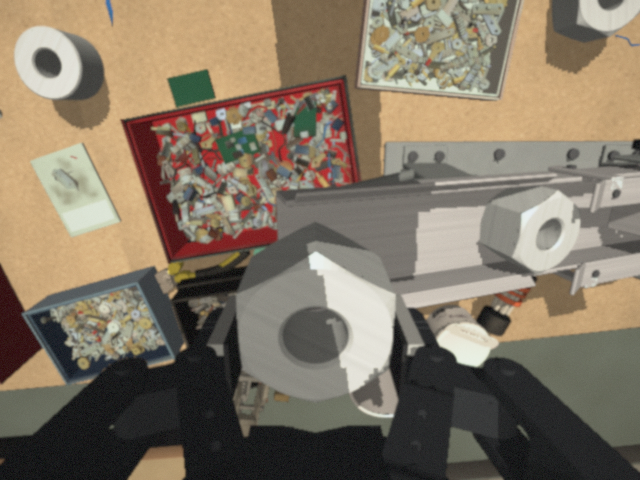

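```bash
cat > ov.py <<'E'
from h import *
import pickle
def ov(n,p,out,b,f=2.,hexx=None):
    st,s,_=pickle.load(open(n+".pkl","rb"));T=chuteT(*p)
    im=cv2.resize(s["pixels"][:,:,::-1],None,fx=f,fy=f,interpolation=3)
    def L(a,c,col):
        q=((proj(s,ap(T,[a,c]),st)+.5)*f).astype(int);cv2.line(im,q[0].tolist(),q[1].tolist(),col,1)
    for y in(-.035,.035):
        L([-.02,y,0],[.25,y,0],(0,255,0));L([-.02,y,.026],[.25,y,.026],(0,0,255))
    for x in(-.02,0,.07,.182): L([x,-.035,0],[x,.035,0],(255,0,0))
    cv2.imwrite(out,im[int(b[1]*f):int(b[3]*f),int(b[0]*f):int(b[2]*f)])
E
python3 -c "
from ov import *
st,s,_=pickle.load(open('w3.pkl','rb'))
T=chuteT(0.59328844,0.12910776,1.43182435)
for z in(0,):
  g=ray(s,[397,236.2],.1334,st);print(g,(g-T[:3,3])@T[:3,:3])
ov('w3',[0.59328844,0.12910776,1.43182435],'pics/ov3.png',(260,130,640,330))"
```

```text
[[0.60364365 0.19748699 0.1334    ]] [[ 0.07244454 -0.00078313  0.00082707]]
```

View pics/ov3.png

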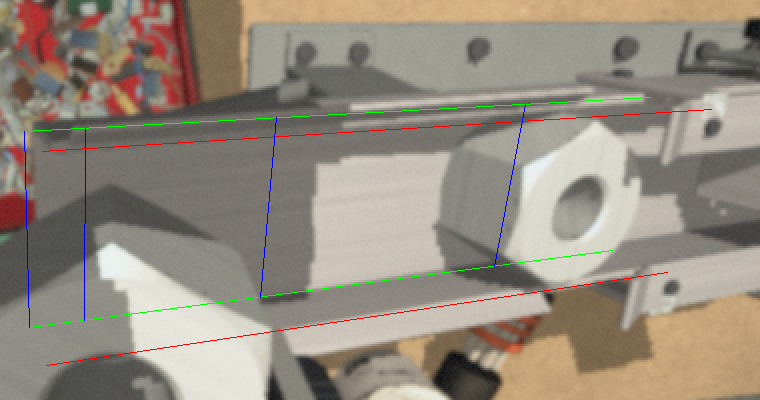

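```bash
python3 -c "
import cv2
im=cv2.imread('pics/w3.png')
for i,b in enumerate([(265,165,425,300),(400,165,580,310)]):
  c=cv2.resize(im[b[1]:b[3],b[0]:b[2]],None,fx=4,fy=4,interpolation=3);c=cv2.convertScaleAbs(c,alpha=1.4,beta=20);cv2.imwrite(f'pics/z3{i}.png',c)"
```

```text
(no output)
```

View pics/z30.png

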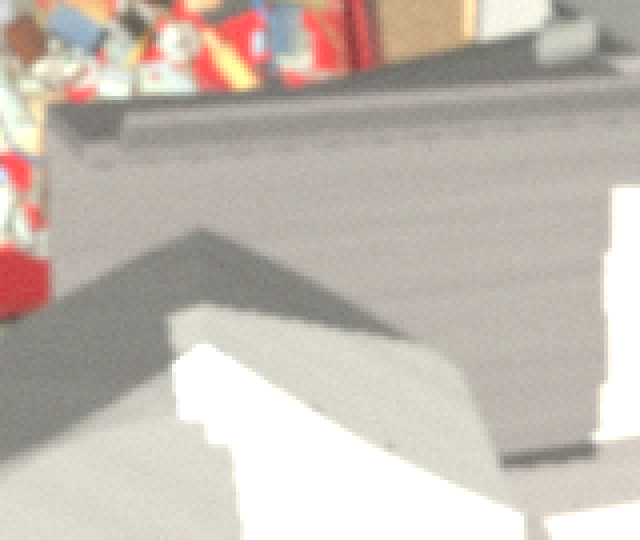

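View pics/z31.png

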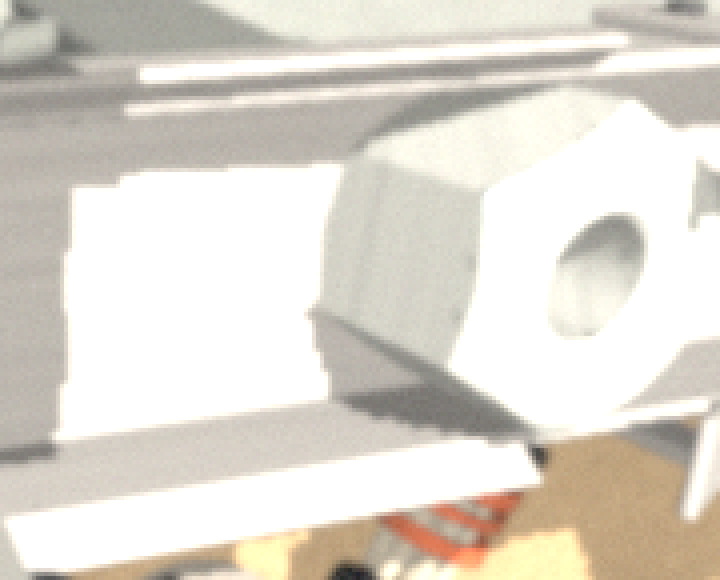

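```bash
cat > fitch.py <<'E'
from ov import *
st,s,_=pickle.load(open('w3.pkl','rb'))
lines=[((-.02,-.035,0),(.2,-.035,0),[(415,275),(483.7,265),(390,280)]),
((-.02,-.035,.026),(.18,-.035,.026),[(401,294),(530,275)]),
((-.02,-.041,.032),(.18,-.041,.032),[(406,307.5),(535,286)]),
((-.02,.035,.026),(.18,.035,.026),[(431,191),(550,182)]),
((-.02,.041,.032),(.18,.041,.032),[(435,184),(557.5,174.5)]),
((-.02,-.035,0),(-.02,.035,0),[(277,195),(277,240)])]
def f(p,parts=False):
    T=chuteT(*p[:3]);o=[]
    for a,b,obs in lines:
        q=proj(s,ap(T,[a,b]),st);d=(q[1]-q[0])/np.linalg.norm(q[1]-q[0])
        for c in obs: e=np.array(c)-q[0];o.append(d[0]*e[1]-d[1]*e[0])
    o+=list(proj(s,ap(T,[[.18,-.041,.032]]),st)[0]-[535,286])
    return np.array(o)
r=least_squares(f,[.593,.129,1.43],loss='soft_l1');print(r.x,f(r.x).round(1))
ov('w3',r.x,'pics/ov3b.png',(260,130,640,330))
T=chuteT(*r.x)
for sc,o in((scene,np.array([[270.1,193.2],[251.1,223.3],[216.5,269.3]])),(side,np.array([[274.3,218.3],[266.8,246],[257.8,301.7]]))):
    print((proj(sc,ap(T,[[0,0,0],[.07,0,0],[.182,0,0.]]))-o).round(1).tolist())
g=ray(s,[507,217.7],.1,st);print('hexa',(g-T[:3,3])@T[:3,:3])
E
python3 fitch.py
```

```text
[0.59285522 0.13190928 1.43303311] [ 0.8  0.   2.4  0.1  0.4  2.1  1.4 -3.7 -5.2 -3.6 -6.2  0.8 -0.1  2.6
 -1.8]
[[-1.5, -0.1], [-2.7, 0.0], [-1.8, 4.6]]
[[1.5, -1.3], [2.6, 0.6], [-0.1, -1.1]]
hexa [[ 0.17184415  0.00427023 -0.00199487]]
```

View pics/ov3b.png

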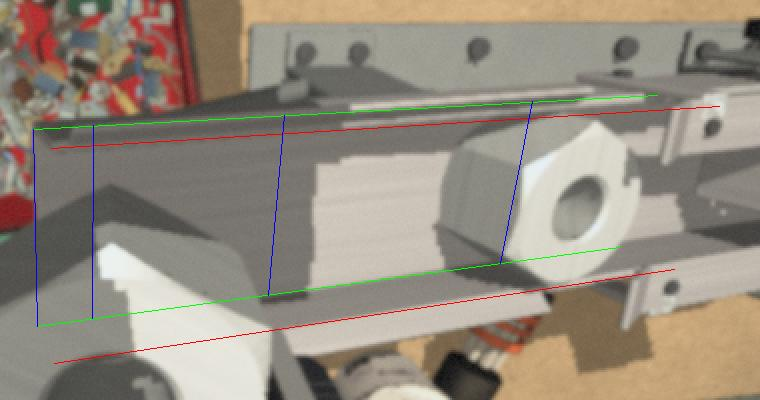

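```bash
sed -i 's/\[(431,191),(550,182)\]/[(284,206),(415,195)]/; /\.041,\.032),(\.18,\.041/d' fitch.py; python3 fitch.py
```

```text
[0.59364461 0.13165168 1.43172395] [-0.2 -1.   1.4 -1.  -0.7  1.   0.3  0.7 -2.1  1.   0.1  2.1 -0.6]
[[-1.8, -0.3], [-3.1, -0.2], [-2.2, 4.3]]
[[1.1, -1.4], [2.1, 0.5], [-0.7, -1.2]]
hexa [[ 0.17197725  0.00530086 -0.00195163]]
```

Run:
```python
from h import *
import pickle
st,s,_=pickle.load(open('w3.pkl','rb'))
k,d=K(s);H=s["hand_eye"]
def tool(px,z):
    u=cv2.undistortPoints(np.array([[px]],float),k,d)[0,0];D=H[:3,:3]@[u[0],-u[1],-1];o=H[:3,3];return o+D*(z-o[2])/D[2]
print('top bore',tool([316,335],.147),'bottom',tool([316.1,282.5],.187))
R=Ro.from_euler('xyz',[3.11336375,-0.00509331,0.97835195]).as_matrix()
for z in(0,.04):print(R.T@(np.array([.5793,-.0938,z])-[.5796,-.0945,.1866]))
```

```text
top bore [ 0.00086878 -0.0052637   0.147     ] bottom [ 0.00099963 -0.00707159  0.187     ]
[-0.00053723 -0.0059063   0.18650728]
[-0.00033349 -0.00477731  0.14652374]
```

```bash
cat >> h.py <<'E'
CH=(0.5935,0.1316,1.432)
def tcp_for(P,yaw,off):
    r=env.read_state()["tcp_rot"]; R=Ro.from_euler('xyz',[r[0],r[1],yaw]).as_matrix(); return np.array(P)-R@np.array(off)
def chP(h,z,y=0,dx=0):  # horizontal distance h along slope heading, lateral y
    c,s_=np.cos(CH[2]),np.sin(CH[2]);return np.array([CH[0]+h*c-y*s_,CH[1]+h*s_+y*c,z])
def where(off):
    T=tcpT(env.read_state());P=ap(T,off)[0];c,s_=np.cos(CH[2]),np.sin(CH[2]);d=P[:2]-np.array(CH[:2])
    print('h %.4f y %.4f z %.4f yawerr %.3f'%(d[0]*c+d[1]*s_,-d[0]*s_+d[1]*c,P[2],yawof(T)-CH[2]), 'rot',env.read_state()['tcp_rot'].round(3))
E
python3 -c "
from h import *
off=[.0005,-.006,.1865]
rep();where(off)
p=tcp_for(chP(.0727,.1405),1.432,off);print(p)
plan([p[0],p[1],.37],1.432,.025)"
```

```text
t 7.25 pos [0.586  0.1399 0.4276] yaw 1.4436 F [ 0.2   0.55 -1.96] op 0.055 j [ 0.1   0.34  0.2   1.41 -0.01  0.22]
h 0.0059 y 0.0111 z 0.2410 yawerr 0.012 rot [3.123 0.009 1.444]
[0.60629314 0.20445425 0.32707516]
"linear": [[0.56, 0.09, 0.48], [0.56, 0.09, 0.47], [0.56, 0.09, 0.48], [0.56, 0.08, 0.48]] 
"turn": [0.2, 0.1, 0.2, 0.2]
end [0.6062 0.2045 0.3699] 1.431 t 7.25
```

Emit:
{"method": "play_rows", "body": {
  "linear": [
    [0.56,0.09,0.3],
    [0.56,0.09,0.4],
    [0.56,0.09,0.5],
    [0.56,0.09,0.5],
    [0,0,0.2],
    [0,0,0]
  ],
  "turn": [0.2,0.2,0.2,0.1,0,0]
}}

```text
clock: 7.85
position: [0.6083, 0.2105, 0.3641]
tcp_rot: [3.125, 0.009, 1.43]
ft_force: [-0.2, -0.3, -2.7]
opening: 0.0552
```

```bash
python3 look.py w4 hex_a
python3 -c "
from h import *
from ov import ov
off=[.0005,-.006,.1865]
where(off);ov('w4',CH,'pics/ov4.png',(0,100,640,400),1.25)
p=tcp_for(chP(.0727,.155),1.432,off)
plan(p,1.432,.012)"
```

```text
t 7.9 pos [0.6083 0.2103 0.3645] yaw 1.43 F [-0.06  0.05 -2.34] op 0.0555 j [ 0.21  0.43  0.17  1.3  -0.01  0.35]
[[1.0, -0.001, -0.0003, 0.0005], [-0.001, -0.9504, -0.3111, -0.0809], [0.0, 0.3111, -0.9504, 0.0305], [0.0, 0.0, 0.0, 1.0]] 65.26103037206104
hex_a [(0.88, [313.7, 286.0]), (0.71, [444.7, 222.9])]
[(0.9, [407.9, 180.3, 531.0, 296.4]), (0.6, [235.8, 219.8, 395.0, 404.8]), (0.4, [532.3, 1.6, 556.7, 3.8])]
h 0.0781 y -0.0016 z 0.1796 yawerr -0.003 rot [3.122 0.008 1.429]
"linear": [[-0.06, -0.02, 0.27], [-0.06, -0.03, 0.28], [-0.05, -0.02, 0.27]] 
"turn": [-0.1, -0.0, -0.1]
end [0.6061 0.2045 0.3415] 1.432 t 8.0
```

View pics/ov4.png

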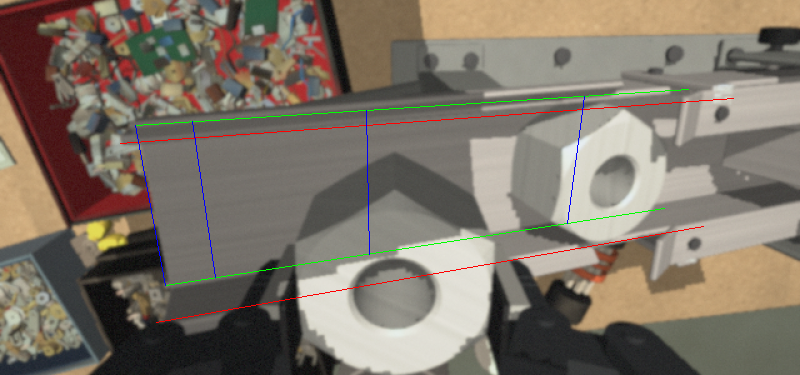

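Emit:
{"method": "play_rows", "body": {
  "linear": [
    [-0.06,-0.03,0.2],
    [-0.06,-0.03,0.25],
    [-0.05,-0.02,0.25],
    [0,0,0.1],
    [0,0,0]
  ],
  "turn": [-0.1,0,-0.1,0,0]
}}

```text
clock: 8.5
position: [0.6054, 0.2023, 0.3421]
tcp_rot: [3.119, 0.008, 1.43]
ft_force: [-0.5, 0.5, -2.1]
opening: 0.0552
```

```bash
python3 -c "
from h import *
off=[.0005,-.006,.1865]
rep();where(off)"
```

```text
t 8.5 pos [0.6054 0.2023 0.3421] yaw 1.4304 F [-0.46  0.53 -2.09] op 0.0552 j [ 0.19  0.42  0.11  1.24 -0.01  0.33]
h 0.0708 y -0.0002 z 0.1555 yawerr -0.002 rot [3.119 0.008 1.43 ]
```

Emit:
{"method": "play_rows", "body": {
  "linear": [
    [0,0,0.1],
    [0,0,0.15],
    [0,0,0.1],
    [0,0,0.05],
    [0,0,0]
  ],
  "turn": [0,0,0,0,0]
}}

```text
clock: 9.0
position: [0.6059, 0.2022, 0.3292]
tcp_rot: [3.119, 0.008, 1.43]
ft_force: [0.3, 0.3, -1.8]
opening: 0.0552
```

```bash
python3 -c "
from h import *
off=[.0005,-.006,.1865]
rep();where(off)"
```

```text
t 9.0 pos [0.6059 0.2022 0.3292] yaw 1.4303 F [ 0.35  0.35 -1.78] op 0.0552 j [ 0.19  0.43  0.09  1.21 -0.01  0.33]
h 0.0707 y -0.0007 z 0.1426 yawerr -0.002 rot [3.119 0.008 1.43 ]
```

Emit:
{"method": "play_rows", "body": {
  "linear": [
    [0,0,0.04],
    [0,0,0.02],
    [0,0,0]
  ],
  "turn": [0,0,0]
}}

```text
clock: 9.3
position: [0.6059, 0.2023, 0.3277]
tcp_rot: [3.118, 0.007, 1.43]
ft_force: [-0.0, 0.4, -1.4]
opening: 0.0552
```

Emit:
{"method": "play_rows", "body": {
  "linear": [
    [0,0,0.03],
    [0,0,0.02],
    [0,0,0]
  ],
  "turn": [0,0,0]
}}

```text
clock: 9.6
position: [0.6057, 0.2022, 0.3276]
tcp_rot: [3.116, 0.007, 1.43]
ft_force: [-0.1, 0.8, -1.2]
opening: 0.055
```

Emit:
{"method": "play_rows", "body": {
  "linear": [
    [0,0,0.05],
    [0,0,0.05],
    [0,0,0]
  ],
  "turn": [0,0,0]
}}

```text
clock: 9.9
position: [0.6053, 0.2023, 0.3277]
tcp_rot: [3.113, 0.006, 1.43]
ft_force: [-0.6, 0.8, -2.5]
opening: 0.0555
```

Emit:
{"method": "play_rows", "body": {
  "linear": [
    [0,0,0.05],
    [0,0,0.1]
  ],
  "turn": [0,0]
}}

```text
clock: 10.1
position: [0.6051, 0.2022, 0.3267]
tcp_rot: [3.109, 0.006, 1.43]
ft_force: [-13.0, -1.8, 32.8]
opening: 0.0554
```

```bash
python3 -c "
from h import *
off=[.0005,-.006,.1865]
rep();where(off)
s=env.snapshot('scene');cv2.imwrite('pics/s5.png',cv2.resize(s['pixels'][150:330,130:330,::-1],None,fx=3,fy=3,interpolation=3))"; python3 look.py w5
```

```text
t 10.1 pos [0.6051 0.2022 0.3267] yaw 1.4305 F [-12.99  -1.78  32.8 ] op 0.0554 j [ 0.19  0.43  0.07  1.19 -0.02  0.33]
h 0.0710 y -0.0019 z 0.1401 yawerr -0.002 rot [3.109 0.006 1.43 ]
t 10.2 pos [0.605  0.2023 0.3268] yaw 1.4306 F [-8.92  0.24 20.75] op 0.0552 j [ 0.19  0.43  0.07  1.19 -0.02  0.33]
[[1.0, -0.001, -0.0003, 0.0005], [-0.001, -0.9504, -0.3111, -0.0809], [-0.0, 0.3111, -0.9504, 0.0305], [0.0, 0.0, 0.0, 1.0]] 65.26103037206104
```

View pics/s5.png

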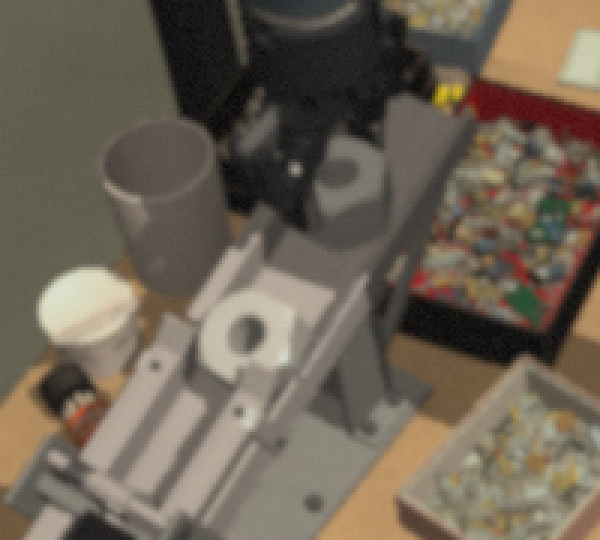

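View pics/w5.png

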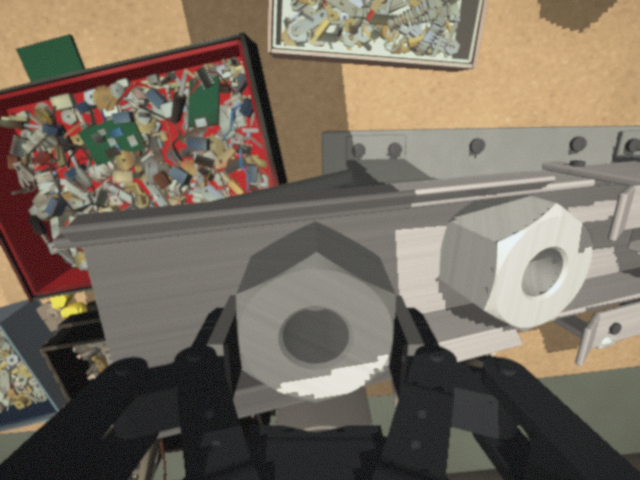

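Emit:
{"method": "play_rows", "body": {
  "linear": [
    [0,-0.03,-0.02],
    [0,-0.02,0],
    [0,0,0]
  ],
  "turn": [0,0,0]
}}

```text
clock: 10.5
position: [0.6035, 0.2025, 0.3273]
tcp_rot: [3.108, 0.005, 1.431]
ft_force: [-0.2, 0.7, -0.4]
opening: 0.0554
```

```bash
python3 -c "
from h import *
off=[.0005,-.006,.1865]
rep();where(off)"
```

```text
t 10.5 pos [0.6035 0.2025 0.3273] yaw 1.4306 F [-0.23  0.66 -0.36] op 0.0554 j [ 0.2   0.42  0.07  1.19 -0.02  0.33]
h 0.0711 y -0.0004 z 0.1407 yawerr -0.001 rot [3.108 0.005 1.431]
```

Emit:
{"method": "play_rows", "body": {
  "linear": [
    [0,0,0],
    [0,0,0]
  ],
  "turn": [0,0],
  "fingers": 0.67,
  "force": 20
}}

```text
clock: 10.7
position: [0.6038, 0.2027, 0.3264]
tcp_rot: [3.108, 0.005, 1.431]
ft_force: [-0.3, 1.6, -0.4]
opening: 0.0567
```

Emit:
{"method": "play_rows", "body": {
  "linear": [
    [0,0,0],
    [0,0,0]
  ],
  "turn": [0,0],
  "fingers": 0.7
}}

```text
clock: 10.9
position: [0.604, 0.2028, 0.326]
tcp_rot: [3.109, 0.005, 1.431]
ft_force: [-0.1, 0.6, -0.8]
opening: 0.0597
```

Emit:
{"method": "play_rows", "body": {
  "linear": [
    [0,0,0],
    [0,0,0]
  ],
  "turn": [0,0],
  "fingers": 0.75
}}

```text
clock: 11.1
position: [0.6041, 0.2028, 0.3259]
tcp_rot: [3.109, 0.005, 1.431]
ft_force: [0.1, 1.1, -0.3]
opening: 0.0639
```

```bash
python3 look.py w6; python3 -c "
from h import *
s=env.snapshot('side');cv2.imwrite('pics/s6.png',cv2.resize(s['pixels'][180:340,200:340,::-1],None,fx=3.5,fy=3.5,interpolation=3))"
```

```text
t 11.15 pos [0.6041 0.2028 0.3259] yaw 1.4308 F [ 0.5   1.69 -1.56] op 0.0638 j [ 0.2   0.43  0.07  1.19 -0.02  0.33]
[[1.0, -0.001, -0.0003, 0.0005], [-0.001, -0.9504, -0.3111, -0.0809], [-0.0, 0.3111, -0.9504, 0.0305], [0.0, 0.0, 0.0, 1.0]] 65.26103037206104
```

View pics/w6.png

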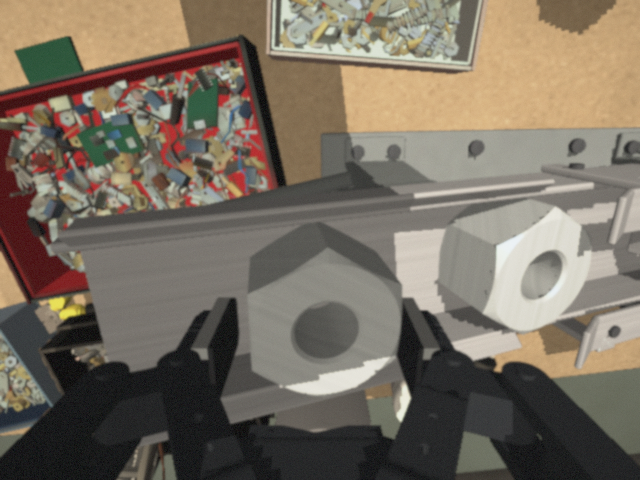

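View pics/s6.png

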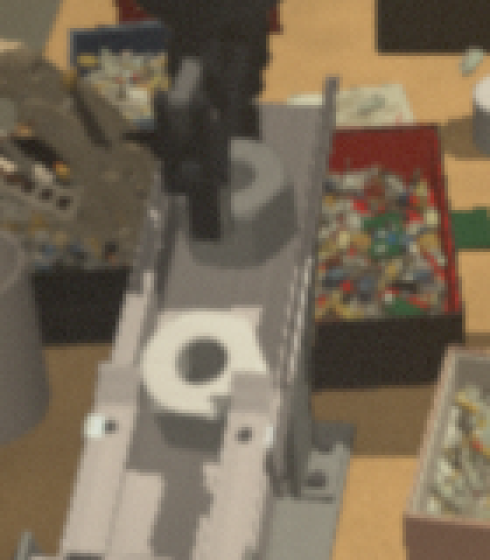

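Emit:
{"method": "play_rows", "body": {
  "linear": [
    [0,0,0],
    [0,0,0]
  ],
  "turn": [0,0],
  "fingers": 0.8
}}

```text
clock: 11.4
position: [0.6041, 0.2028, 0.3259]
tcp_rot: [3.109, 0.005, 1.431]
ft_force: [0.4, 1.2, 0.7]
opening: 0.0683
```

Emit:
{"method": "play_rows", "body": {
  "linear": [
    [0,0,0],
    [0,0,0]
  ],
  "turn": [0,0],
  "fingers": 0.86
}}

```text
clock: 11.6
position: [0.604, 0.2028, 0.326]
tcp_rot: [3.109, 0.005, 1.431]
ft_force: [0.3, 0.1, -1.0]
opening: 0.0732
```

Emit:
{"method": "play_rows", "body": {
  "linear": [
    [0,0,0],
    [0,0,0]
  ],
  "turn": [0,0],
  "fingers": 0.92
}}

```text
clock: 11.8
position: [0.6041, 0.2026, 0.3262]
tcp_rot: [3.108, 0.005, 1.431]
ft_force: [0.1, -0.2, -0.4]
opening: 0.0782
```

```bash
python3 look.py w7; python3 -c "
from h import *
s=env.snapshot('side');cv2.imwrite('pics/s7.png',cv2.resize(s['pixels'][180:340,200:340,::-1],None,fx=3.5,fy=3.5,interpolation=3))"
```

```text
t 11.85 pos [0.604  0.2026 0.3262] yaw 1.4306 F [ 0.72  0.05 -1.38] op 0.0787 j [ 0.19  0.43  0.07  1.19 -0.02  0.33]
[[1.0, -0.001, -0.0003, 0.0005], [-0.001, -0.9504, -0.3111, -0.0809], [-0.0, 0.3111, -0.9504, 0.0305], [0.0, 0.0, 0.0, 1.0]] 65.26103037206104
```

View pics/w7.png

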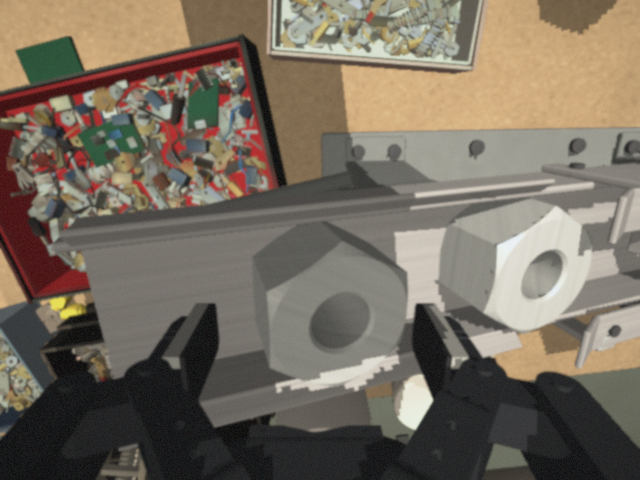

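View pics/s7.png

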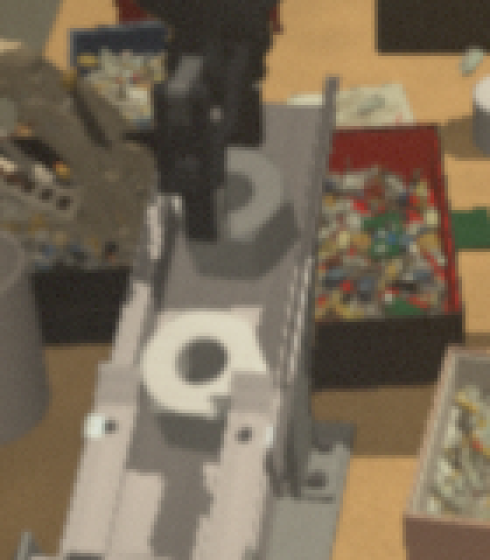

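Emit:
{"method": "play_rows", "body": {
  "linear": [
    [0,0,-0.3],
    [0,0,-0.7],
    [0,0,-0.8],
    [-0.3,0,-0.3],
    [-0.7,0,0],
    [-0.7,0,0],
    [-0.3,0,0],
    [0,0,0]
  ],
  "turn": [0,0,0,0,0,0,0,0],
  "fingers": 1.0
}}

```text
clock: 12.7
position: [0.5927, 0.1407, 0.3939]
tcp_rot: [3.107, 0.005, 1.431]
ft_force: [0.4, 0.6, 0.3]
opening: 0.0854
```

Emit:
{"method": "play_rows", "body": {
  "linear": [
    [0,0,0],
    [0,0,0],
    [0,0,0]
  ],
  "turn": [0,0,0],
  "fingers": 0
}}

```text
clock: 13.0
position: [0.5928, 0.1414, 0.3935]
tcp_rot: [3.108, 0.005, 1.431]
ft_force: [-0.7, -0.7, 0.6]
opening: 0.0436
```

```bash
python3 look.py w8 hex_a; python3 -c "
from h import *
where([0,0,.173])
p=tcp_for(chP(.014,.160),1.432,[0,0,.173]);print(p);plan(p,1.432,.02)"
```

```text
t 13.05 pos [0.5928 0.1414 0.3935] yaw 1.4315 F [0.28 1.1  0.38] op 0.0365 j [ 0.1   0.35  0.13  1.32 -0.01  0.24]
[[1.0, -0.001, -0.0003, 0.0005], [-0.001, -0.9504, -0.3111, -0.0809], [-0.0, 0.3111, -0.9504, 0.0305], [0.0, 0.0, 0.0, 1.0]] 65.26103037206104
hex_a [(0.89, [524.6, 215.6]), (0.68, [408.6, 233.1])]
[(0.95, [579.0, 0.5, 640.0, 12.3]), (0.83, [496.8, 175.6, 612.6, 276.7]), (0.64, [371.1, 188.3, 490.0, 310.2])]
h 0.0086 y -0.0038 z 0.2206 yawerr -0.001 rot [3.108 0.005 1.431]
[0.5898041  0.14716121 0.33289996]
"linear": [[0.05, -0.05, 0.5], [0.04, -0.05, 0.51], [0.05, -0.05, 0.5], [0.05, -0.04, 0.5]] 
"turn": [-0.0, -0.0, -0.0, -0.0]
end [0.5899 0.1472 0.333 ] 1.431 t 13.15
```

View pics/w8.png

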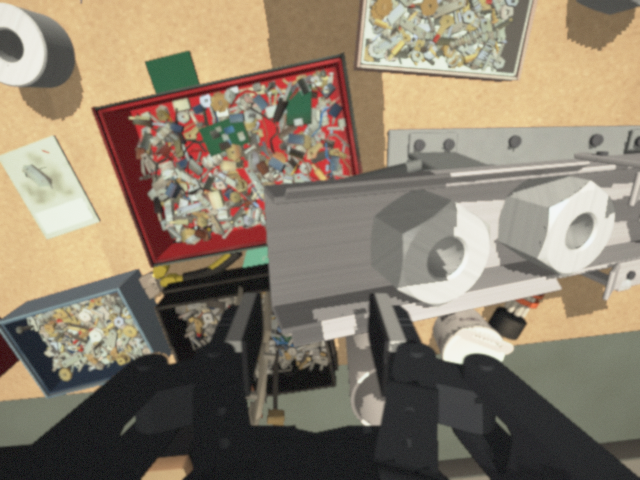

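```bash
cat >> h.py <<'E'
def onchute(s,st,px,zc=0.):
    T=chuteT(*CH);a=(ray(s,px,.3,st)[0]-T[:3,3])@T[:3,:3];b=(ray(s,px,.0,st)[0]-T[:3,3])@T[:3,:3]
    return a+(b-a)*(zc-a[2])/(b[2]-a[2])
E
python3 - <<'E'
from h import *
import pickle
st,s,sil=pickle.load(open('w8.pkl','rb'))
for px in([408.6,233.1],[524.6,215.6]): print(onchute(s,st,px).round(4))
for px in([445,258],[580,231]): print('bore top',onchute(s,st,px,.04).round(4))
E
```

```text
[0.0727 0.0006 0.    ]
[0.1672 0.0037 0.    ]
bore top [ 0.0716 -0.0003  0.04  ]
bore top [0.1705 0.005  0.04  ]
```

Emit:
{"method": "play_rows", "body": {
  "linear": [
    [0.05,-0.05,0.3],
    [0.05,-0.05,0.5],
    [0.05,-0.05,0.5],
    [0.05,-0.04,0.4],
    [0,0,0.2],
    [0,0,0]
  ],
  "turn": [0,0,0,0,0,0]
}}

```text
clock: 13.75
position: [0.5892, 0.1493, 0.3314]
tcp_rot: [3.109, 0.005, 1.433]
ft_force: [-0.8, 0.4, 0.6]
opening: 0.0
```

```bash
python3 -c "
from h import *
rep();where([0,0,.173])
"
```

```text
t 13.75 pos [0.5892 0.1493 0.3314] yaw 1.4332 F [-0.83  0.4   0.57] op 0.0 j [ 0.11  0.37  0.    1.17 -0.01  0.25]
h 0.0160 y 0.0011 z 0.1585 yawerr 0.001 rot [3.109 0.005 1.433]
```

Emit:
{"method": "play_rows", "body": {
  "linear": [
    [0.2,0,0.06],
    [0.2,0,0.06],
    [0.1,0,0.03],
    [0.1,0,0.03],
    [0.1,0,0.03],
    [0.1,0,0.03],
    [0.1,0,0.03],
    [0.1,0,0.03]
  ],
  "turn": [0,0,0,0,0,0,0,0]
}}

```text
clock: 14.55
position: [0.5944, 0.1814, 0.3233]
tcp_rot: [3.106, 0.005, 1.433]
ft_force: [-0.6, -1.4, 0.5]
opening: 0.0001
```

```bash
python3 -c "
from h import *
rep();where([0,0,.173])
"
```

```text
t 14.55 pos [0.5944 0.1814 0.3233] yaw 1.4329 F [-0.63 -1.38  0.45] op 0.0001 j [ 0.16  0.4   0.02  1.16 -0.02  0.3 ]
h 0.0486 y -0.0001 z 0.1504 yawerr 0.001 rot [3.106 0.005 1.433]
```

Emit:
{"method": "play_rows", "body": {
  "linear": [
    [0.1,0,0.05],
    [0.1,0,0.05],
    [0.1,0,0.04],
    [0.1,0,0.04],
    [0.1,0,0.04],
    [0.1,0,0.03]
  ],
  "turn": [0,0,0,0,0,0]
}}

```text
clock: 15.15
position: [0.5974, 0.2004, 0.3157]
tcp_rot: [3.105, 0.005, 1.432]
ft_force: [-1.4, -0.9, 1.9]
opening: 0.0
```

```bash
python3 -c "
from h import *
rep();where([0,0,.173])
"; python3 look.py w9 hex_a
```

```text
t 15.15 pos [0.5974 0.2004 0.3157] yaw 1.4325 F [-1.4  -0.92  1.92] op 0.0 j [ 0.19  0.42  0.03  1.15 -0.02  0.33]
h 0.0678 y -0.0006 z 0.1428 yawerr 0.000 rot [3.105 0.005 1.432]
t 15.2 pos [0.5974 0.2009 0.3154] yaw 1.4328 F [ 0.48 -0.02 -0.37] op -0.0002 j [ 0.19  0.42  0.03  1.15 -0.02  0.33]
[[1.0, -0.001, -0.0003, 0.0005], [-0.001, -0.9504, -0.3111, -0.0809], [-0.0, 0.3111, -0.9504, 0.0305], [0.0, 0.0, 0.0, 1.0]] 65.26103037206104
hex_a [(0.74, [494.1, 264.7]), (0.66, [383.2, 291.6])]
[(0.93, [329.8, 237.7, 490.1, 376.1]), (0.72, [449.8, 216.3, 608.7, 356.8])]
```

View pics/w9.png

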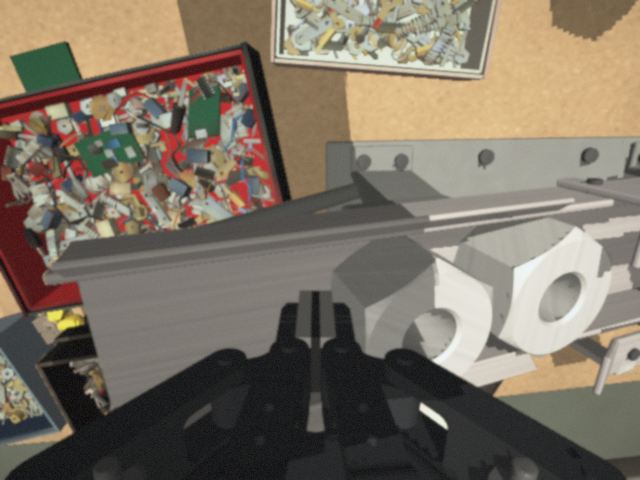

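Run:
```python
from h import *
import pickle
st,s,sil=pickle.load(open('w9.pkl','rb'))
for px in([383.2,291.6],[494.1,264.7]): print(onchute(s,st,px).round(4))
for px in([432,336],[562,300]): print('bore top',onchute(s,st,px,.04).round(4))
```

```text
[ 0.1063 -0.0022  0.    ]
[0.1711 0.003  0.    ]
bore top [ 0.1064 -0.0007  0.04  ]
bore top [0.1716 0.0036 0.04  ]
```

Emit:
{"method": "play_rows", "body": {
  "linear": [
    [0.1,0,0.04],
    [0.1,0,0.04],
    [0.1,0,0.03],
    [0,0,0]
  ],
  "turn": [0,0,0,0]
}}

```text
clock: 15.7
position: [0.5987, 0.2097, 0.3122]
tcp_rot: [3.106, 0.006, 1.432]
ft_force: [-1.4, -0.5, 1.0]
opening: 0.0001
```

```bash
python3 -c "
from h import *
rep();where([0,0,.173])
"
```

```text
t 15.7 pos [0.5987 0.2097 0.3122] yaw 1.4324 F [-1.36 -0.53  0.96] op 0.0001 j [ 0.21  0.43  0.04  1.15 -0.02  0.35]
h 0.0771 y -0.0005 z 0.1393 yawerr 0.000 rot [3.106 0.006 1.432]
```

Emit:
{"method": "play_rows", "body": {
  "linear": [
    [-0.3,0,0],
    [-0.3,0,-0.5],
    [0,0,-0.9],
    [0,0,-0.9],
    [0,0,-0.7],
    [0,0,0]
  ],
  "turn": [0,0,0,0,0,0]
}}

```text
clock: 16.3
position: [0.5922, 0.1888, 0.4087]
tcp_rot: [3.106, 0.005, 1.432]
ft_force: [0.4, 0.4, -0.4]
opening: -0.0002
```

```bash
python3 -c "
from h import *
rep();plan([.45,.402,.40],1.432,.035)
"
```

```text
t 16.3 pos [0.5922 0.1888 0.4087] yaw 1.4315 F [ 0.38  0.4  -0.38] op -0.0002 j [ 0.18  0.37  0.19  1.36 -0.02  0.32]
"linear": [[0.8, -0.71, 0.01], [0.8, -0.71, 0.0], [0.79, -0.71, 0.01], [0.8, -0.71, 0.01], [0.8, -0.71, 0.01], [0.8, -0.72, 0.0], [0.79, -0.71, 0.01], [0.8, -0.71, 0.01]] 
"turn": [-0.0, -0.0, -0.0, -0.0, -0.0, -0.0, -0.0, -0.0]
end [0.4499 0.402  0.3999] 1.432 t 16.3
```

Emit:
{"method": "play_rows", "body": {
  "linear": [
    [0.5,-0.4,0],
    [0.8,-0.7,0],
    [0.8,-0.7,0],
    [0.8,-0.7,0],
    [0.8,-0.7,0],
    [0.8,-0.75,0],
    [0.8,-0.75,0],
    [0.7,-0.7,0],
    [0.3,-0.25,0],
    [0,0,0]
  ],
  "turn": [0,0,0,0,0,0,0,0,0,0],
  "fingers": 0.8
}}

```text
clock: 17.3
position: [0.4404, 0.407, 0.3992]
tcp_rot: [3.111, 0.006, 1.429]
ft_force: [0.4, -0.2, 1.0]
opening: 0.0682
```

```bash
python3 look.py w10 hex_b
```

```text
t 17.35 pos [0.4409 0.4064 0.3992] yaw 1.4282 F [-0.46 -0.61 -0.33] op 0.0683 j [ 0.61  0.34  0.12  1.34 -0.03  0.75]
[[1.0, -0.001, -0.0003, 0.0005], [-0.001, -0.9504, -0.3111, -0.0809], [0.0, 0.3111, -0.9504, 0.0305], [0.0, 0.0, 0.0, 1.0]] 65.26103037206104
hex_b [(0.85, [156.9, 429.5]), (0.77, [92.0, 63.0]), (0.69, [219.2, 408.7])]
[(0.89, [283.0, 162.9, 350.3, 234.5]), (0.82, [214.8, 395.6, 251.4, 439.8]), (0.61, [26.9, 14.7, 125.0, 101.7]), (0.56, [114.4, 432.5, 165.8, 477.7])]
```

View pics/w10.png

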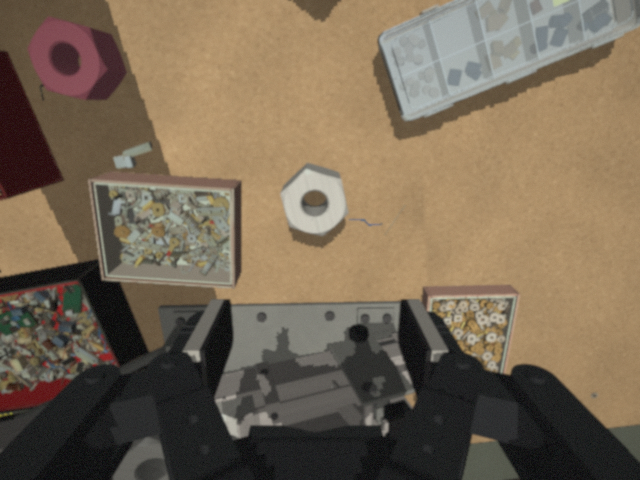

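```bash
python3 fit.py w10 hex_b 0
```

```text
[0.44753893 0.40387221 0.64212548] 0.09660524129867554 yaw mod 60 deg 36.79107975227166
```

View pics/w10_fit.png

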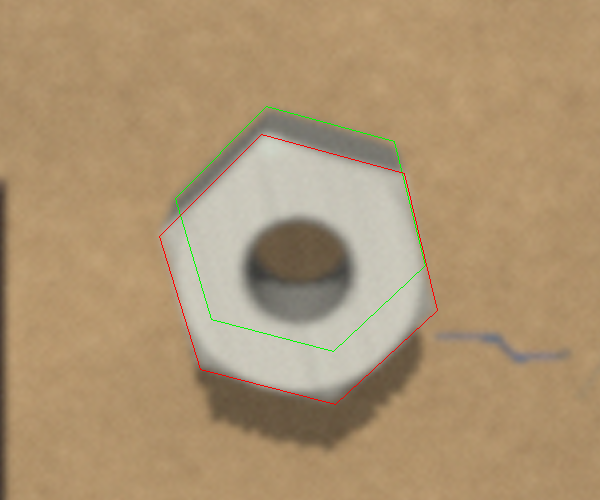

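```bash
python3 -c "
from h import *
rep();p=tcp_for([.4475,.404,.02],1.689,[0,0,.166]);print(p);plan([p[0],p[1],.26],1.689,.03)
"
```

```text
t 17.45 pos [0.4421 0.4054 0.3994] yaw 1.426 F [0.34 0.1  0.22] op 0.0684 j [ 0.61  0.34  0.12  1.34 -0.03  0.75]
[0.44217217 0.40436642 0.18591407]
"linear": [[0.0, -0.03, 0.93], [0.0, -0.03, 0.93], [0.0, -0.02, 0.93], [0.0, -0.03, 0.92], [0.01, -0.03, 0.93]] 
"turn": [-3.0, -3.0, -3.0, -3.1, -3.0]
end [0.4421 0.4044 0.2601] 1.689 t 17.45
```

Emit:
{"method": "play_rows", "body": {
  "linear": [
    [0,-0.03,0.6],
    [0,-0.03,0.9],
    [0,-0.02,0.9],
    [0,-0.03,0.9],
    [0,-0.03,0.8],
    [0,0,0.3],
    [0,0,0]
  ],
  "turn": [-3.0,-3.0,-3.0,-3.1,-3.0,0,0]
}}

```text
clock: 18.15
position: [0.4488, 0.3966, 0.2644]
tcp_rot: [3.109, 0.014, 1.686]
ft_force: [-0.1, -0.5, 0.0]
opening: 0.0683
```

```bash
python3 -c "
from h import *
rep();p=tcp_for([.4475,.404,.02],1.689,[0,0,.166]);print(p);plan(p,1.689,.02)
"; python3 look.py w11 hex_b; python3 fit.py w11 hex_b 0
```

```text
t 18.15 pos [0.4488 0.3966 0.2644] yaw 1.6855 F [-0.12 -0.52  0.01] op 0.0683 j [ 0.59  0.41 -0.13  1.01 -0.03  0.47]
[0.44178307 0.4056196  0.18589362]
"linear": [[0.09, -0.07, 0.65], [0.09, -0.07, 0.65], [0.09, -0.07, 0.65], [0.09, -0.07, 0.65]] 
"turn": [-0.1, -0.0, -0.1, -0.0]
end [0.4418 0.4056 0.186 ] 1.689 t 18.15
t 18.2 pos [0.4489 0.3968 0.2651] yaw 1.6857 F [0.22 0.54 0.45] op 0.0682 j [ 0.59  0.4  -0.13  1.01 -0.03  0.47]
[[1.0, -0.0009, -0.0006, 0.0006], [-0.001, -0.9504, -0.3111, -0.0807], [-0.0003, 0.3111, -0.9504, 0.0305], [0.0, 0.0, 0.0, 1.0]] 65.26103037206104
hex_b [(0.98, [331.0, 228.9])]
[(0.93, [279.9, 184.5, 382.6, 299.9])]
[0.44764711 0.40349186 0.61111284] 0.061380207538604736 yaw mod 60 deg 35.01418632475161
```

View pics/w11.png

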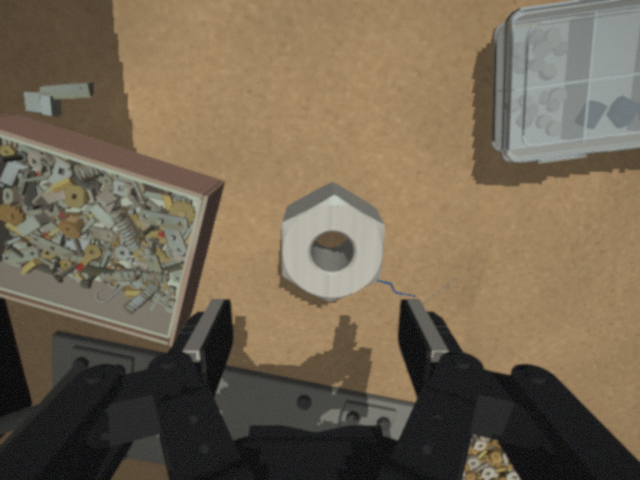

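Emit:
{"method": "play_rows", "body": {
  "linear": [
    [0.15,-0.1,0.4],
    [0.15,-0.12,0.6],
    [0.06,-0.06,0.7],
    [0,-0.02,0.5],
    [0,0,0.2],
    [0,0,0]
  ],
  "turn": [0.5,0.4,0,0,0,0]
}}

```text
clock: 18.9
position: [0.4414, 0.4094, 0.1948]
tcp_rot: [3.097, 0.006, 1.666]
ft_force: [0.1, -0.2, -1.0]
opening: 0.0685
```

```bash
python3 -c "
from h import *
rep();p=tcp_for([.4476,.4037,.02],1.67,[0,0,.166]);print(p);plan(p,1.67,.02)
"
```

```text
t 18.9 pos [0.4414 0.4094 0.1948] yaw 1.6665 F [ 0.12 -0.17 -1.01] op 0.0685 j [ 0.61  0.47 -0.23  0.84 -0.03  0.52]
[0.44010469 0.40398305 0.18583046]
"linear": [[-0.17, -0.07, 0.3]] 
"turn": [-0.2]
end [0.4402 0.4041 0.1858] 1.67 t 18.9
```

Emit:
{"method": "play_rows", "body": {
  "linear": [
    [-0.17,-0.07,0.2],
    [0,0,0.1],
    [0,0,0]
  ],
  "turn": [-0.2,0,0]
}}

```text
clock: 19.2
position: [0.4404, 0.4041, 0.1868]
tcp_rot: [3.094, 0.005, 1.67]
ft_force: [-0.5, -0.2, 0.1]
opening: 0.0684
```

Emit:
{"method": "play_rows", "body": {
  "linear": [
    [0,0,0],
    [0,0,0],
    [0,0,0],
    [0,0,0]
  ],
  "turn": [0,0,0,0],
  "fingers": 0.5,
  "force": 40
}}

```text
clock: 19.6
position: [0.4406, 0.4039, 0.1874]
tcp_rot: [3.094, 0.005, 1.669]
ft_force: [-0.1, 0.3, -1.4]
opening: 0.0553
```

```bash
python3 -c "
from h import *
rep();st=env.read_state();print(st['tcp_rot']);T=np.linalg.inv(tcpT(st));print(ap(T,[[.4476,.4037,0],[.4476,.4037,.04]]))
"
```

```text
t 19.6 pos [0.4406 0.4039 0.1874] yaw 1.6693 F [-0.12  0.25 -1.4 ] op 0.0553 j [ 0.61  0.47 -0.25  0.82 -0.03  0.51]
[3.0939867  0.00484567 1.66933181]
[[ 4.29500826e-05 -1.95093371e-03  1.87531581e-01]
 [-1.50875989e-04 -4.74369024e-05  1.47577368e-01]]
```

Emit:
{"method": "play_rows", "body": {
  "linear": [
    [0,0,-0.3],
    [0,0,-0.7],
    [0,0,-1],
    [0,0,-1],
    [0,0,-1],
    [0,0,-1],
    [0,0,-1],
    [0,0,-1],
    [0,0,-0.6],
    [0,0,-0.2]
  ],
  "turn": [0,0,0,0,0,0,0,0,0,0]
}}

```text
clock: 20.6
position: [0.4272, 0.403, 0.4336]
tcp_rot: [3.097, 0.006, 1.67]
ft_force: [-0.3, 0.7, -3.3]
opening: 0.0553
```

```bash
python3 -c "
from h import *
rep();print(env.read_state()['tcp_rot']);off=[0,-.002,.1875]
p=tcp_for(chP(.03,.1405),1.432,off);print(p);plan([p[0],p[1],.415],1.432,.035)
"
```

```text
t 20.6 pos [0.4272 0.403  0.4336] yaw 1.6695 F [-0.26  0.68 -3.3 ] op 0.0553 j [ 0.62  0.3   0.16  1.39 -0.03  0.52]
[3.09735175 0.00629325 1.66952732]
[0.59157981 0.16335037 0.32790128]
"linear": [[-0.94, 0.51, 0.1], [-0.93, 0.54, 0.1], [-0.92, 0.57, 0.09], [-0.9, 0.58, 0.1], [-0.88, 0.61, 0.1], [-0.87, 0.64, 0.1], [-0.85, 0.66, 0.09], [-0.83, 0.67, 0.1], [-0.81, 0.7, 0.1]] 
"turn": [1.5, 1.5, 1.5, 1.5, 1.6, 1.5, 1.5, 1.5, 1.5]
end [0.5915 0.1635 0.415 ] 1.432 t 20.6
```

Emit:
{"method": "play_rows", "body": {
  "linear": [
    [-0.6,0.3,0],
    [-0.93,0.54,0],
    [-0.92,0.57,0],
    [-0.9,0.6,0],
    [-0.9,0.6,0],
    [-0.9,0.65,0],
    [-0.85,0.65,0],
    [-0.8,0.7,0],
    [-0.8,0.7,0],
    [-0.4,0.3,0]
  ],
  "turn": [1.5,1.5,1.5,1.5,1.6,1.5,1.5,1.5,1.5,0]
}}

```text
clock: 21.6
position: [0.594, 0.1516, 0.4374]
tcp_rot: [3.104, -0.003, 1.429]
ft_force: [0.3, 0.3, -2.9]
opening: 0.0554
```

```bash
python3 look.py w12 hex_b;python3 -c "
from h import *
import pickle
off=[0,-.002,.1875];rep();where(off)
p=tcp_for(chP(.0204,.172),1.432,off);print(p);plan(p,1.432,.02)
"
```

```text
t 21.65 pos [0.5945 0.1506 0.4372] yaw 1.4285 F [ 1.2  -0.51 -3.78] op 0.0553 j [ 0.11  0.35  0.23  1.42 -0.01  0.25]
[[1.0, -0.001, -0.0003, 0.0005], [-0.001, -0.9504, -0.3111, -0.0809], [-0.0, 0.3111, -0.9504, 0.0305], [0.0, 0.0, 0.0, 1.0]] 65.26103037206104
hex_b [(0.93, [316.9, 296.2]), (0.72, [428.8, 208.7]), (0.56, [485.2, 197.5])]
[(0.88, [399.9, 166.3, 492.9, 264.8]), (0.81, [468.1, 161.0, 555.0, 249.9]), (0.76, [239.0, 231.5, 394.3, 406.0])]
t 21.75 pos [0.593  0.1531 0.4376] yaw 1.43 F [-0.22  0.03 -4.13] op 0.0551 j [ 0.12  0.35  0.23  1.42 -0.01  0.26]
h 0.0219 y -0.0014 z 0.2502 yawerr -0.002 rot [ 3.105 -0.004  1.43 ]
[0.59135297 0.15178194 0.3594448 ]
"linear": [[-0.02, -0.04, 0.65], [-0.01, -0.03, 0.65], [-0.02, -0.04, 0.65], [-0.01, -0.03, 0.65]] 
"turn": [-0.0, -0.1, 0.0, -0.0]
end [0.5915 0.1518 0.3595] 1.432 t 21.75
```

View pics/w12.png

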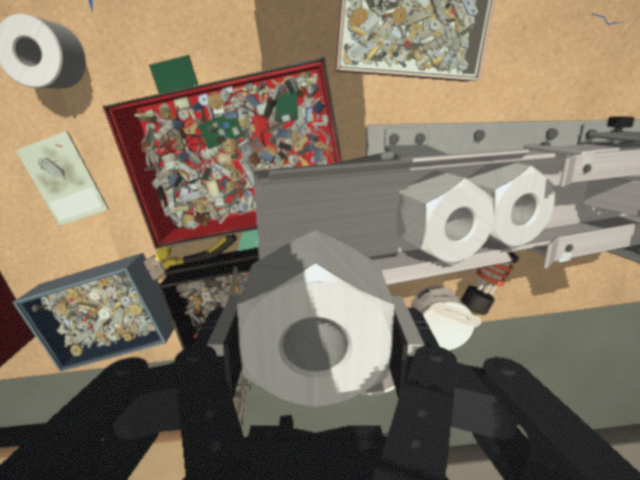

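Run:
```python
from h import *
import pickle
st,s,sil=pickle.load(open('w12.pkl','rb'))
for px in([428.8,208.7],[485.2,197.5]): print(onchute(s,st,px).round(4))
for px in([463,226],[525,212]): print('bore top',onchute(s,st,px,.04).round(4))
k,d=K(s);H=s["hand_eye"]
def tool(px,z):
    u=cv2.undistortPoints(np.array([[px]],float),k,d)[0,0];D=H[:3,:3]@[u[0],-u[1],-1];o=H[:3,3];return o+D*(z-o[2])/D[2]
print('top bore',tool([315,345],.1475),'bottom',tool([316.9,296.2],.1875))
```

```text
[ 0.1172 -0.0009  0.    ]
[0.1714 0.0038 0.    ]
bore top [ 0.1182 -0.0026  0.04  ]
bore top [0.1728 0.0025 0.04  ]
top bore [ 0.00050498 -0.0007341   0.1475    ] bottom [1.37747190e-03 1.65585213e-04 1.87500000e-01]
```

Emit:
{"method": "play_rows", "body": {
  "linear": [
    [-0.02,-0.04,0.3],
    [-0.01,-0.03,0.6],
    [-0.02,-0.04,0.6],
    [-0.01,-0.03,0.6],
    [0,0,0.4],
    [0,0,0]
  ],
  "turn": [0,0,0,0,0,0]
}}

```text
clock: 22.35
position: [0.5871, 0.1582, 0.3592]
tcp_rot: [3.101, -0.005, 1.44]
ft_force: [5.6, -2.2, 3.2]
opening: 0.0553
```

```bash
python3 -c "
from h import *
off=[0,-.002,.1875];rep();where(off)
p=tcp_for(chP(.0204,.172),1.432,off);print(p);plan(p,1.432,.02)
"
```

```text
t 22.35 pos [0.5871 0.1582 0.3592] yaw 1.4398 F [ 5.6  -2.25  3.15] op 0.0553 j [ 0.13  0.36  0.05  1.22 -0.01  0.26]
h 0.0265 y 0.0044 z 0.1717 yawerr 0.008 rot [ 3.101 -0.005  1.44 ]
[0.59059915 0.15160781 0.3594232 ]
"linear": [[-0.2, 0.15, 0.0]] 
"turn": [0.4]
end [0.5907 0.1517 0.3593] 1.433 t 22.35
```

Emit:
{"method": "play_rows", "body": {
  "linear": [
    [-0.1,0.08,-0.15],
    [-0.1,0.08,0],
    [0,0,0]
  ],
  "turn": [0.2,0.2,0]
}}

```text
clock: 22.65
position: [0.589, 0.1539, 0.3634]
tcp_rot: [3.102, -0.006, 1.437]
ft_force: [0.9, -0.2, -3.0]
opening: 0.0551
```

```bash
python3 -c "
from h import *
off=[0,-.002,.1875];rep();where(off)
p=tcp_for(chP(.0204,.168),1.432,off);print(p);plan(p,1.432,.02)
"
```

```text
t 22.65 pos [0.589  0.1539 0.3634] yaw 1.4367 F [ 0.89 -0.17 -2.95] op 0.0551 j [ 0.12  0.36  0.06  1.23 -0.    0.25]
h 0.0226 y 0.0022 z 0.1759 yawerr 0.005 rot [ 3.102 -0.006  1.437]
[0.59083627 0.15148844 0.35543013]
"linear": [[-0.07, 0.06, 0.27]] 
"turn": [0.3]
end [0.5908 0.1516 0.3553] 1.431 t 22.65
```

Emit:
{"method": "play_rows", "body": {
  "linear": [
    [-0.06,0.06,0],
    [-0.01,0,0.15],
    [0,0,0.15],
    [0,0,0]
  ],
  "turn": [0.2,0,0,0]
}}

```text
clock: 23.05
position: [0.5906, 0.1517, 0.3532]
tcp_rot: [3.103, -0.006, 1.433]
ft_force: [-0.4, -0.0, -3.2]
opening: 0.0552
```

```bash
python3 -c "
from h import *
off=[0,-.002,.1875];rep();where(off)
"
```

```text
t 23.05 pos [0.5906 0.1517 0.3532] yaw 1.4333 F [-0.42 -0.04 -3.2 ] op 0.0552 j [ 0.11  0.36  0.04  1.21 -0.    0.25]
h 0.0206 y 0.0005 z 0.1657 yawerr 0.001 rot [ 3.103 -0.006  1.433]
```

Emit:
{"method": "play_rows", "body": {
  "linear": [
    [0,0,0.1],
    [0,0,0.1],
    [0,0,0.03],
    [0,0,0]
  ],
  "turn": [0,0,0,0]
}}

```text
clock: 23.45
position: [0.5909, 0.1516, 0.3453]
tcp_rot: [3.104, -0.006, 1.433]
ft_force: [-0.4, 0.2, -2.0]
opening: 0.0554
```

Emit:
{"method": "play_rows", "body": {
  "linear": [
    [0,0,0.04],
    [0,0,0.03]
  ],
  "turn": [0,0]
}}

```text
clock: 23.65
position: [0.5907, 0.1516, 0.3448]
tcp_rot: [3.102, -0.006, 1.433]
ft_force: [-3.6, -0.5, 5.6]
opening: 0.0552
```

```bash
python3 -c "
from h import *
off=[0,-.002,.1875];rep();where(off)
"
```

```text
t 23.65 pos [0.5907 0.1516 0.3448] yaw 1.4331 F [-3.6  -0.49  5.65] op 0.0552 j [ 0.11  0.37  0.03  1.19 -0.    0.25]
h 0.0205 y 0.0002 z 0.1574 yawerr 0.001 rot [ 3.102 -0.006  1.433]
```

Touching the floor as expected; release gradually.

Emit:
{"method": "play_rows", "body": {
  "linear": [
    [0,0,0],
    [0,0,0]
  ],
  "turn": [0,0],
  "fingers": 0.67,
  "force": 20
}}

```text
clock: 23.85
position: [0.5907, 0.1518, 0.3457]
tcp_rot: [3.1, -0.007, 1.433]
ft_force: [-0.2, 1.4, -1.3]
opening: 0.057
```

Emit:
{"method": "play_rows", "body": {
  "linear": [
    [0,0,0],
    [0,0,0]
  ],
  "turn": [0,0],
  "fingers": 0.7
}}

```text
clock: 24.05
position: [0.5909, 0.1521, 0.3459]
tcp_rot: [3.1, -0.008, 1.434]
ft_force: [-0.6, 1.3, -0.8]
opening: 0.0599
```

Emit:
{"method": "play_rows", "body": {
  "linear": [
    [0,0,0],
    [0,0,0]
  ],
  "turn": [0,0],
  "fingers": 0.75
}}

```text
clock: 24.25
position: [0.591, 0.1522, 0.3458]
tcp_rot: [3.1, -0.008, 1.434]
ft_force: [0.1, -0.0, -0.9]
opening: 0.0643
```

Emit:
{"method": "play_rows", "body": {
  "linear": [
    [0,0,0],
    [0,0,0]
  ],
  "turn": [0,0],
  "fingers": 0.8
}}

```text
clock: 24.45
position: [0.5911, 0.1522, 0.3457]
tcp_rot: [3.1, -0.008, 1.434]
ft_force: [1.2, 1.8, -1.3]
opening: 0.0682
```

Emit:
{"method": "play_rows", "body": {
  "linear": [
    [0,0,0],
    [0,0,0]
  ],
  "turn": [0,0],
  "fingers": 0.86
}}

```text
clock: 24.65
position: [0.5911, 0.152, 0.3458]
tcp_rot: [3.1, -0.007, 1.434]
ft_force: [-0.3, -0.5, -0.4]
opening: 0.0735
```

Emit:
{"method": "play_rows", "body": {
  "linear": [
    [0,0,0],
    [0,0,0]
  ],
  "turn": [0,0],
  "fingers": 0.92
}}

```text
clock: 24.85
position: [0.5911, 0.1518, 0.3459]
tcp_rot: [3.099, -0.007, 1.433]
ft_force: [0.2, 0.7, -0.2]
opening: 0.0783
```

```bash
python3 look.py w13 hex_b
```

```text
t 24.9 pos [0.5911 0.1518 0.3459] yaw 1.4334 F [ 0.11 -0.69 -0.97] op 0.0786 j [ 0.11  0.37  0.03  1.19 -0.    0.25]
[[1.0, -0.0009, -0.0003, 0.0005], [-0.001, -0.9504, -0.3111, -0.0809], [-0.0, 0.3111, -0.9504, 0.0305], [0.0, 0.0, 0.0, 1.0]] 65.26103037206104
hex_b [(0.61, [547.6, 237.9]), (0.55, [313.0, 283.1])]
[(0.86, [430.6, 207.6, 576.0, 344.7]), (0.81, [257.1, 231.8, 403.9, 385.8]), (0.69, [524.2, 194.9, 640.0, 317.1])]
```

View pics/w13.png

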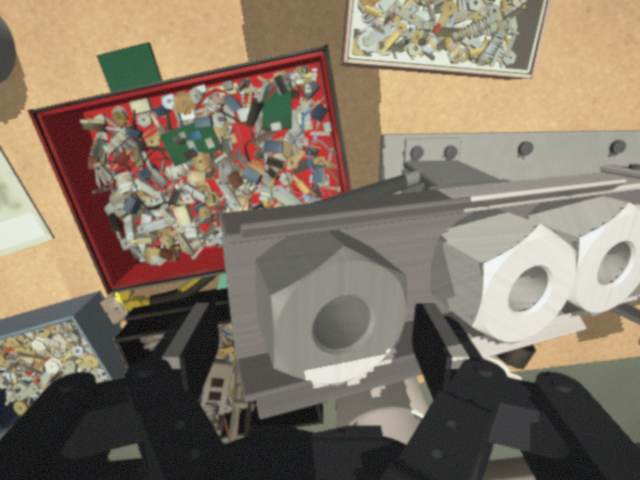

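Emit:
{"method": "play_rows", "body": {
  "linear": [
    [0,0,-0.3],
    [0,0,-0.7],
    [0,0,-0.8],
    [-0.2,0,-0.2],
    [-0.6,0,0],
    [-0.6,0,0],
    [-0.35,0,0],
    [0,0,0]
  ],
  "turn": [0,0,0,0,0,0,0,0],
  "fingers": 1.0
}}

```text
clock: 25.8
position: [0.58, 0.0951, 0.4069]
tcp_rot: [3.101, -0.006, 1.434]
ft_force: [0.0, -0.2, 0.3]
opening: 0.0854
```

Emit:
{"method": "play_rows", "body": {
  "linear": [
    [0,0,0],
    [0,0,0],
    [0,0,0],
    [0,0,0]
  ],
  "turn": [0,0,0,0],
  "fingers": 0
}}

```text
clock: 26.2
position: [0.5801, 0.095, 0.4056]
tcp_rot: [3.103, -0.006, 1.433]
ft_force: [-0.2, -0.4, -0.5]
opening: 0.0284
```

```bash
python3 look.py w14 hex_b; python3 -c "
from h import *
import pickle
st,s,sil=pickle.load(open('w14.pkl','rb'))
print([onchute(s,st,d['pixel']).round(4) for d in []])
where([0,0,.173]);p=tcp_for(chP(-.034,.176),1.432,[0,0,.173]);print(p);plan(p,1.432,.02)"
```

```text
t 26.25 pos [0.5801 0.0951 0.4056] yaw 1.4331 F [0.77 0.21 0.39] op 0.0205 j [ 0.02  0.31  0.09  1.32 -0.    0.16]
[[1.0, -0.0009, -0.0003, 0.0005], [-0.001, -0.9504, -0.3111, -0.0809], [-0.0, 0.3111, -0.9504, 0.0305], [0.0, 0.0, 0.0, 1.0]] 65.26103037206104
hex_b [(0.83, [518.3, 229.2]), (0.8, [573.3, 214.7]), (0.73, [401.3, 245.6])]
[(0.97, [363.5, 200.3, 479.7, 317.0]), (0.97, [487.9, 186.4, 600.7, 291.8]), (0.75, [561.4, 181.5, 640.0, 272.0])]
[]
h -0.0371 y 0.0016 z 0.2328 yawerr 0.001 rot [ 3.103 -0.006  1.433]
[0.58207853 0.09784645 0.34886951]
"linear": [[0.03, -0.01, 0.63], [0.03, 0.0, 0.63], [0.03, -0.01, 0.63]] 
"turn": [0.0, 0.0, 0.1]
end [0.582  0.0978 0.349 ] 1.431 t 26.35
```

View pics/w14.png

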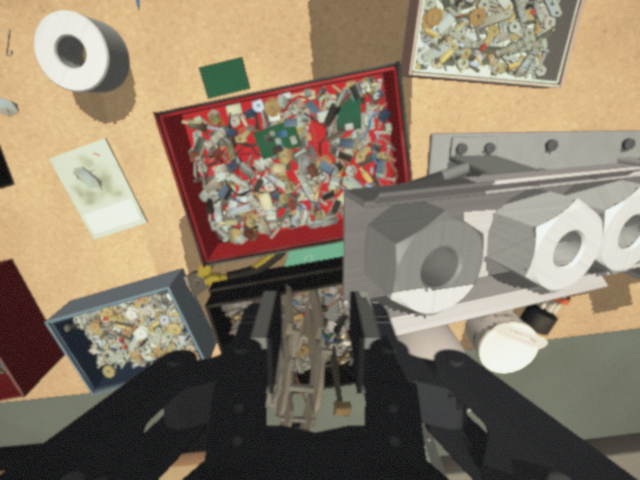

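Emit:
{"method": "play_rows", "body": {
  "linear": [
    [0.03,0,0.3],
    [0.03,0,0.5],
    [0.03,0,0.6],
    [0,0,0.4],
    [0,0,0.1],
    [0,0,0]
  ],
  "turn": [0,0,0,0,0,0]
}}

```text
clock: 26.95
position: [0.5826, 0.0988, 0.3445]
tcp_rot: [3.103, -0.006, 1.434]
ft_force: [0.3, 0.5, -0.5]
opening: -0.0006
```

```bash
python3 -c "
from h import *
rep();where([0,0,.173])"
```

```text
t 26.95 pos [0.5826 0.0988 0.3445] yaw 1.4343 F [ 0.3   0.47 -0.54] op -0.0006 j [ 0.03  0.34 -0.02  1.17 -0.    0.16]
h -0.0329 y -0.0003 z 0.1716 yawerr 0.002 rot [ 3.103 -0.006  1.434]
```

Emit:
{"method": "play_rows", "body": {
  "linear": [
    [0.13,0,0],
    [0.13,0,0],
    [0.13,0,0.02],
    [0.12,0,0.04],
    [0.12,0,0.04],
    [0.12,0,0.04],
    [0.12,0,0.04],
    [0.12,0,0.04],
    [0.12,0,0.04],
    [0.12,0,0.04]
  ],
  "turn": [0,0,0,0,0,0,0,0,0,0]
}}

```text
clock: 27.95
position: [0.5887, 0.1384, 0.3373]
tcp_rot: [3.1, -0.006, 1.434]
ft_force: [0.3, -1.8, 1.2]
opening: -0.0001
```

```bash
python3 -c "
from h import *
rep();where([0,0,.173])"
```

```text
t 27.95 pos [0.5887 0.1384 0.3373] yaw 1.434 F [ 0.29 -1.82  1.23] op -0.0001 j [ 0.09  0.36 -0.    1.17 -0.    0.23]
h 0.0071 y -0.0016 z 0.1645 yawerr 0.002 rot [ 3.1   -0.006  1.434]
```

Emit:
{"method": "play_rows", "body": {
  "linear": [
    [0.12,0,0.05],
    [0.12,0,0.05],
    [0.12,0,0.05],
    [0.1,0,0.04],
    [0.1,0,0.04],
    [0.1,0,0.04],
    [0.1,0,0.04]
  ],
  "turn": [0,0,0,0,0,0,0]
}}

```text
clock: 28.65
position: [0.5927, 0.1623, 0.3287]
tcp_rot: [3.097, -0.004, 1.433]
ft_force: [-1.4, -5.0, 5.2]
opening: -0.0
```

```bash
python3 -c "
from h import *
rep();where([0,0,.173])"; python3 look.py w15 hex_b
```

```text
t 28.65 pos [0.5927 0.1623 0.3287] yaw 1.4331 F [-1.45 -4.97  5.2 ] op -0.0 j [ 0.13  0.38  0.01  1.15 -0.01  0.27]
h 0.0310 y -0.0026 z 0.1559 yawerr 0.001 rot [ 3.097 -0.004  1.433]
t 28.7 pos [0.5927 0.1627 0.3285] yaw 1.4334 F [ 0.31 -2.62  2.99] op -0.0001 j [ 0.13  0.38  0.01  1.15 -0.01  0.27]
[[1.0, -0.0009, -0.0003, 0.0005], [-0.001, -0.9504, -0.3111, -0.0809], [-0.0, 0.3111, -0.9504, 0.0305], [0.0, 0.0, 0.0, 1.0]] 65.26103037206104
hex_b [(0.97, [384.0, 285.2]), (0.86, [482.6, 268.3]), (0.68, [559.2, 245.5])]
[(0.95, [329.3, 231.9, 491.2, 369.7]), (0.76, [531.4, 201.8, 638.0, 324.1]), (0.64, [443.2, 216.4, 591.7, 364.3])]
```

View pics/w15.png

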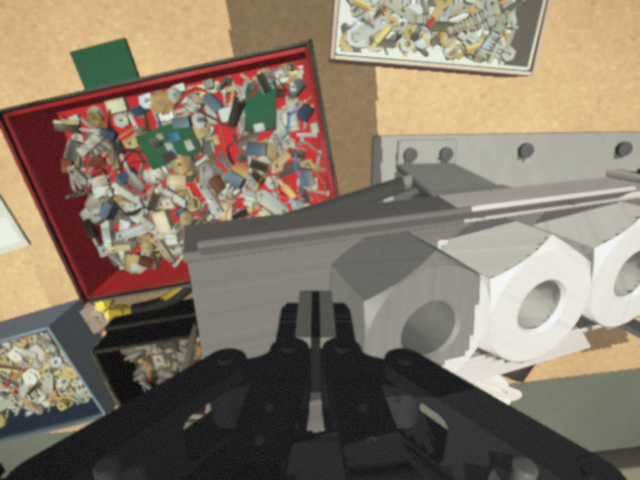

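Emit:
{"method": "play_rows", "body": {
  "linear": [
    [0.1,-0.02,0.03],
    [0.1,-0.02,0.03],
    [0.1,-0.02,0.03],
    [0.1,-0.01,0.03],
    [0.1,-0.01,0.03],
    [0.1,-0.01,0.03],
    [0.1,-0.01,0.03],
    [0.1,-0.01,0.03]
  ],
  "turn": [0,0,0,0,0,0,0,0]
}}

```text
clock: 29.6
position: [0.5931, 0.1882, 0.3202]
tcp_rot: [3.098, -0.004, 1.433]
ft_force: [0.1, -2.7, 1.9]
opening: 0.0003
```

```bash
python3 -c "
from h import *
rep();where([0,0,.173])"
```

```text
t 29.6 pos [0.5931 0.1882 0.3202] yaw 1.4329 F [ 0.09 -2.7   1.87] op 0.0003 j [ 0.17  0.4   0.01  1.14 -0.01  0.31]
h 0.0567 y 0.0008 z 0.1474 yawerr 0.001 rot [ 3.098 -0.004  1.433]
```

Emit:
{"method": "play_rows", "body": {
  "linear": [
    [0.1,0,0.035],
    [0.1,0,0.035],
    [0.1,0,0.035],
    [0.1,0,0.035],
    [0.1,0,0.035],
    [0.1,0,0.035],
    [0.1,0,0.035],
    [0.1,0,0.035]
  ],
  "turn": [0,0,0,0,0,0,0,0]
}}

```text
clock: 30.4
position: [0.597, 0.2141, 0.3117]
tcp_rot: [3.097, -0.004, 1.433]
ft_force: [-1.1, -3.9, 3.9]
opening: -0.0003
```

```bash
python3 -c "
from h import *
rep();where([0,0,.173])"
```

```text
t 30.4 pos [0.597  0.2141 0.3117] yaw 1.4328 F [-1.11 -3.95  3.88] op -0.0003 j [ 0.21  0.42  0.03  1.13 -0.01  0.35]
h 0.0829 y 0.0003 z 0.1389 yawerr 0.001 rot [ 3.097 -0.004  1.433]
```

Emit:
{"method": "play_rows", "body": {
  "linear": [
    [0.06,0,0.02],
    [0.06,0,0.02],
    [0.06,0,0.02],
    [0.06,0,0.02],
    [0.06,0,0.02]
  ],
  "turn": [0,0,0,0,0]
}}

```text
clock: 30.9
position: [0.5985, 0.2239, 0.3085]
tcp_rot: [3.098, -0.004, 1.433]
ft_force: [0.3, -3.2, 3.0]
opening: -0.0002
```

Emit:
{"method": "play_rows", "body": {
  "linear": [
    [0.05,0,0.02],
    [0.05,0,0.02],
    [0.05,0,0.02],
    [0.05,0,0.02]
  ],
  "turn": [0,0,0,0]
}}

```text
clock: 31.3
position: [0.5996, 0.2302, 0.3064]
tcp_rot: [3.097, -0.004, 1.433]
ft_force: [0.3, -4.2, 4.5]
opening: -0.0
```

```bash
python3 -c "
from h import *
rep();where([0,0,.173])"
```

```text
t 31.3 pos [0.5996 0.2302 0.3064] yaw 1.4327 F [ 0.32 -4.24  4.52] op -0.0 j [ 0.24  0.44  0.04  1.13 -0.01  0.38]
h 0.0991 y -0.0002 z 0.1336 yawerr 0.001 rot [ 3.097 -0.004  1.433]
```

Emit:
{"method": "play_rows", "body": {
  "linear": [
    [0.05,0,0.017],
    [0.05,0,0.017],
    [0.05,0,0.017],
    [0.05,0,0.017]
  ],
  "turn": [0,0,0,0]
}}

```text
clock: 31.7
position: [0.6006, 0.2364, 0.3044]
tcp_rot: [3.096, -0.004, 1.432]
ft_force: [-0.6, -3.7, 5.6]
opening: 0.0001
```

Emit:
{"method": "play_rows", "body": {
  "linear": [
    [0.05,0,0.017],
    [0.05,0,0.017],
    [0.05,0,0.017]
  ],
  "turn": [0,0,0]
}}

```text
clock: 32.0
position: [0.6012, 0.2399, 0.3035]
tcp_rot: [3.095, 0.001, 1.431]
ft_force: [-3.2, -13.1, 11.5]
opening: -0.0003
```

```bash
python3 -c "
from h import *
rep();where([0,0,.173])
s=env.snapshot('scene');cv2.imwrite('pics/s16.png',cv2.resize(s['pixels'][220:360,110:270,::-1],None,fx=4,fy=4,interpolation=3))"
```

```text
t 32.0 pos [0.6012 0.2399 0.3035] yaw 1.431 F [ -3.2  -13.09  11.5 ] op -0.0003 j [ 0.25  0.45  0.05  1.13 -0.02  0.39]
h 0.1082 y -0.0007 z 0.1307 yawerr -0.001 rot [3.095e+00 1.000e-03 1.431e+00]
```

View pics/s16.png

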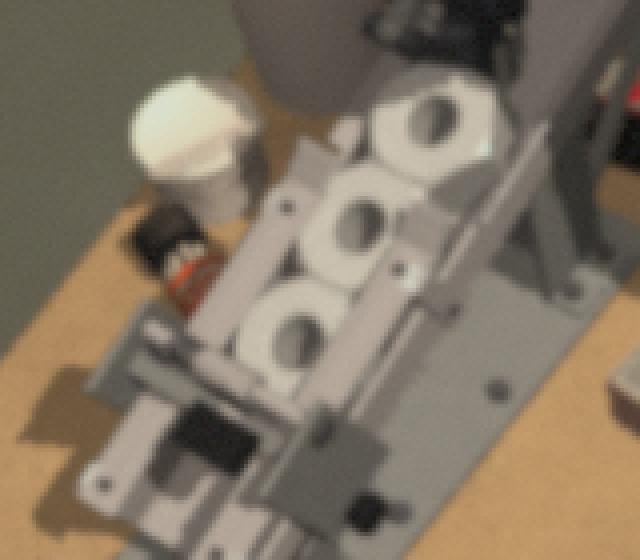

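Emit:
{"method": "play_rows", "body": {
  "linear": [
    [0,0,0],
    [0.03,0,0.01],
    [0.03,0,0.01]
  ],
  "turn": [0,0,0]
}}

```text
clock: 32.35
position: [0.6013, 0.2405, 0.3036]
tcp_rot: [3.095, 0.004, 1.429]
ft_force: [-3.8, -9.5, 9.6]
opening: 0.0001
```

```bash
python3 -c "
from h import *
rep();where([0,0,.173])"; python3 look.py w17 hex_b
```

```text
t 32.35 pos [0.6013 0.2405 0.3036] yaw 1.4294 F [-3.79 -9.51  9.6 ] op 0.0001 j [ 0.26  0.45  0.05  1.13 -0.02  0.4 ]
h 0.1081 y -0.0007 z 0.1308 yawerr -0.003 rot [3.095 0.004 1.429]
t 32.4 pos [0.6013 0.2405 0.3036] yaw 1.4293 F [-3.02 -8.82  8.07] op 0.0001 j [ 0.26  0.45  0.05  1.13 -0.02  0.4 ]
[[1.0, -0.001, -0.0003, 0.0005], [-0.001, -0.9504, -0.3111, -0.0809], [-0.0, 0.3111, -0.9504, 0.0305], [0.0, 0.0, 0.0, 1.0]] 65.26103037206104
hex_b [(0.96, [379.8, 285.1]), (0.76, [479.0, 267.5]), (0.58, [560.8, 242.8])]
[(0.76, [330.4, 231.9, 490.4, 369.8]), (0.63, [532.6, 201.5, 639.5, 330.9]), (0.29, [1.7, 132.1, 640.0, 477.5])]
```

View pics/w17.png

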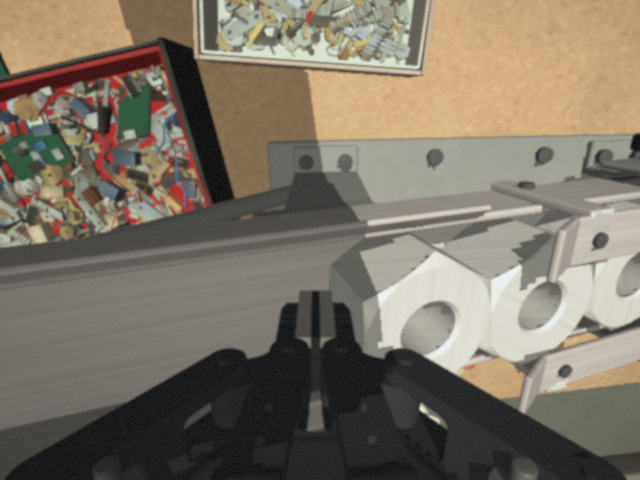

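Run:
```python
from h import *
import pickle
st,s,sil=pickle.load(open('w17.pkl','rb'))
for px in([379.8,285.1],[479,267.5],[560.8,242.8]): print(onchute(s,st,px).round(4))
for px in([429,328],[539,304],[636,276]): print('bore top',onchute(s,st,px,.04).round(4))
im=cv2.imread('pics/w17.png')[190:390,320:640];cv2.imwrite('pics/z17.png',cv2.resize(im,None,fx=2.5,fy=2.5,interpolation=3))
```

```text
[0.1468 0.0007 0.    ]
[0.2045 0.0015 0.    ]
[0.2591 0.0086 0.    ]
bore top [0.1474 0.0025 0.04  ]
bore top [0.2019 0.0028 0.04  ]
bore top [0.2603 0.0069 0.04  ]
```

View pics/z17.png

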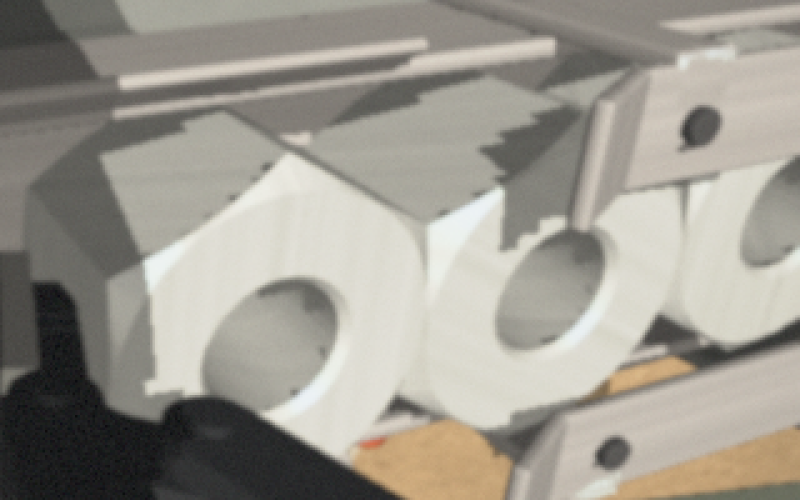

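Emit:
{"method": "play_rows", "body": {
  "linear": [
    [0.03,0,0.01],
    [0,0,0],
    [-0.1,0,-0.03],
    [-0.3,0,-0.1],
    [-0.3,0,-0.1],
    [0,0,-0.5],
    [0,0,-0.8],
    [0,0,-0.8],
    [0,0,-0.3],
    [0,0,0]
  ],
  "turn": [0,0,0,0,0,0,0,0,0,0]
}}

```text
clock: 33.5
position: [0.5937, 0.2179, 0.3826]
tcp_rot: [3.101, 0.004, 1.43]
ft_force: [0.8, -0.2, 0.1]
opening: 0.0001
```

```bash
python3 -c "
from h import *
rep();plan([.58,.26,.42],1.432,.03)"
```

```text
t 33.5 pos [0.5937 0.2179 0.3826] yaw 1.4295 F [ 0.76 -0.23  0.1 ] op 0.0001 j [ 0.22  0.39  0.16  1.31 -0.02  0.36]
"linear": [[0.66, -0.3, -0.64], [0.66, -0.3, -0.64]] 
"turn": [-0.1, -0.0]
end [0.5799 0.26   0.4201] 1.431 t 33.5
```

Emit:
{"method": "play_rows", "body": {
  "linear": [
    [0.2,-0.2,-0.6],
    [0.7,-0.3,-0.7],
    [0.8,-0.3,-0.6],
    [0.8,-0.2,-0.2],
    [0.5,0,0],
    [0.2,0,0],
    [0,0,0]
  ],
  "turn": [0,0,0,0,0,0,0]
}}

```text
clock: 34.2
position: [0.5758, 0.3192, 0.4373]
tcp_rot: [3.111, 0.008, 1.427]
ft_force: [-0.2, -0.4, 0.5]
opening: -0.0001
```

```bash
python3 look.py w18 hex_b gate; python3 -c "
from h import *
s=env.snapshot('scene');cv2.imwrite('pics/s18.png',cv2.resize(s['pixels'][220:360,110:270,::-1],None,fx=4,fy=4,interpolation=3))
s=env.snapshot('side');cv2.imwrite('pics/t18.png',cv2.resize(s['pixels'][240:390,190:330,::-1],None,fx=4,fy=4,interpolation=3))"
```

```text
t 34.25 pos [0.5758 0.3188 0.4371] yaw 1.427 F [-0.47  0.18 -0.32] op -0.0003 j [ 0.38  0.44  0.37  1.48 -0.02  0.53]
[[1.0, -0.001, -0.0003, 0.0005], [-0.001, -0.9504, -0.3111, -0.0809], [0.0, 0.3111, -0.9504, 0.0305], [0.0, 0.0, 0.0, 1.0]] 65.26103037206104
hex_b [(0.9, [267.6, 256.5]), (0.67, [329.3, 243.2]), (0.63, [386.9, 233.2])]
[(0.83, [302.5, 212.2, 375.9, 297.1]), (0.72, [234.1, 221.8, 311.3, 304.3]), (0.62, [377.0, 230.1, 435.5, 278.8])]Traceback (most recent call last):
  File "look.py", line 9, in <module>
    print(t,[(d["p"],d["pixel"]) for d in env.spot_point(s,t)])
                                          ~~~~~~~~~~~~~~^^^^^
ValueError: it knows: chute, hex, loading, rail_mouth, round_spacer
```

View pics/w18.png

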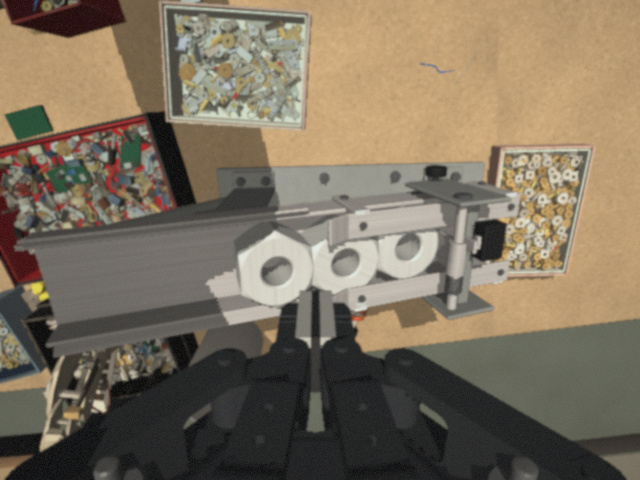

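View pics/s18.png

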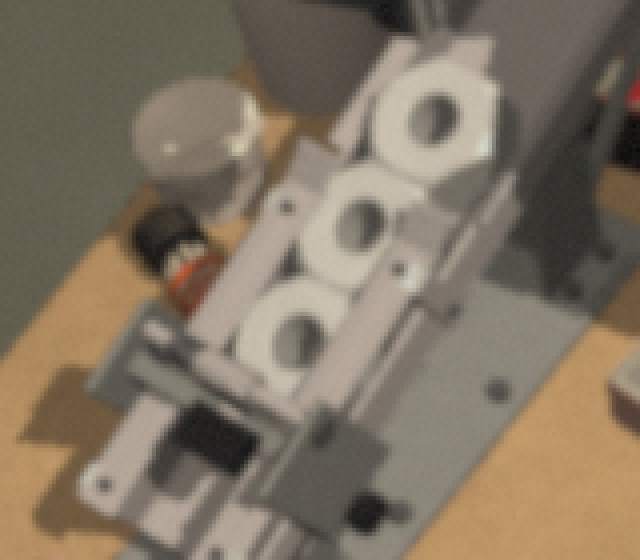

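View pics/t18.png

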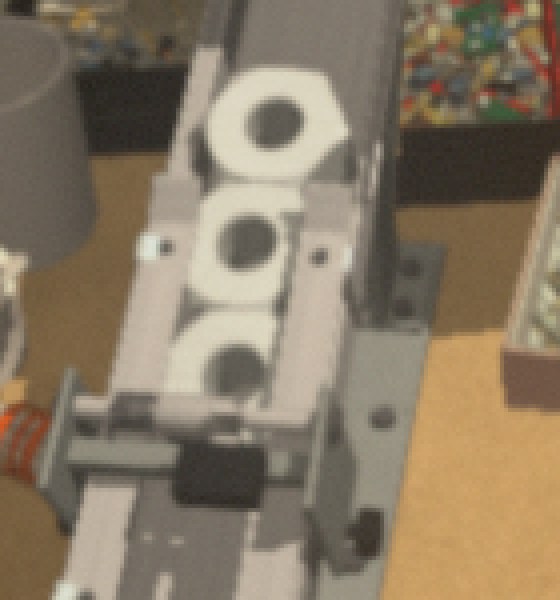

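Run:
```python
from h import *
import pickle
st=None
s=env.snapshot('wrist');st=env.read_state();rep()
for px in([276,270],[346,257],[408,250]): print('bore top',onchute(s,st,px,.04).round(4))
for px in([460,215],[455,290]): print('shaft',onchute(s,st,px,.066).round(4))
im=s["pixels"][:,:,::-1][190:320,220:500];cv2.imwrite('pics/z19.png',cv2.resize(im,None,fx=2.85,fy=2.85,interpolation=3))
```

```text
t 34.5 pos [0.5757 0.318  0.4387] yaw 1.4256 F [ 0.29 -0.08  0.21] op -0.0001 j [ 0.38  0.44  0.38  1.48 -0.02  0.53]
bore top [0.1455 0.0021 0.04  ]
bore top [0.2025 0.0052 0.04  ]
bore top [0.2586 0.004  0.04  ]
shaft [0.2854 0.0396 0.066 ]
shaft [ 0.2903 -0.026   0.066 ]
```

View pics/z19.png

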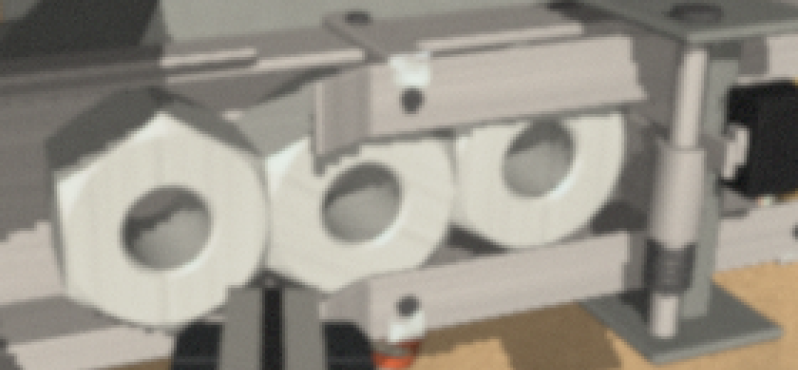

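```bash
python3 -c "
from h import *
print(env.hand_in());rep()"
```

```text
the job is handed in; nothing more can be done
None
the job is handed in; nothing more can be done
```

The chute is recharged and the job was handed in at about 34.5 s of the 72 s allowed. All three blanks lie flat in a row against the gate.

**What I did:**
- I took the two silver hexagonal blanks off the bench, one beside the red parts box and one near the chute's foot. The pink look-alike and the round spacer were left alone.
- Each blank was set edge-down on the chute floor and tipped flat by opening the fingers slowly.
- The first blank was pushed down to meet the one already in the chute before I laid in the second. Then I pushed the whole row from behind with closed fingers. The last stretch went at about 1.5 mm per step, with about 3–5.5 N per axis on the wrist.

**Last checks:**
- **Stop felt:** the wrist reading rose to about 13 N across and 11 N up. On a further small push the fingertips did not advance.
- **Blanks touching:** bore centres measured 57.0 and 56.2 mm apart, against 56 for touching, within about 1 mm of camera error.
- **Front blank at the gate:** its face measured at about 287 mm down, inside the 275–310 mm range and level with the gate shaft at about 288 mm. The fingertip reading gave about 293 mm, so the two differ by about 6 mm.
- **Robot clear:** the gripper was empty and touching nothing at hand-in.

**Not confirmed or less clean:**
- I could not see the gate leaf itself. That it is fully back rests on the felt stop and the shaft position.
- While setting the first blank down, the wrist briefly read about 33 N downward, pressing it onto the floor and probably the far wall.
- The second blank brushed the near wall lip at about 6 N, and I shifted it clear.

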